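# Turn the parts tray over and collect the dried dissolution parts in it

## Robot

A 6-joint arm with a two-finger parallel gripper is mounted at the origin on the work surface. World frame = base frame: x ahead of the robot, y to its left, z up, the work surface at z = 0. Lengths are in m, angles in rad, forces in N, time in s.
With the tool pointing down it reaches from about 0.375 to 0.9 m from the base axis. Payload 3.1 kg.
Tool frame: the origin (TCP) lies between the finger pads; the fingertips stand 25 mm ahead of it and the grasp point (between the pads) lies 6 mm ahead of it; x points along the fingers, y is the direction in which the jaws open and shut, and the axes are right-handed (so a half turn about x gives the same grasp; the last joint's range is limited). The gripper opens to 85 mm and grips with 20 to 120 N. Pads are 22 mm wide; open, the fingers measure 114 mm over their backs; the gripper's body (76 mm by 85 mm) begins 54 mm behind the grasp point. The pads swing forward as they close: fully open they stand 13 mm farther back than shut.
Start: joints at [1.127, 0.527, 1.433, -0, 1.181, -0.178], TCP at [0.164, 0.603, 0.229] pointing down, gripper open.
Joint ranges: [-3.08, 3.08], [-0.75, 2.2], [0.22, 2.44], [-1.43, 4.57], [0, 2.65], [-2.85, 2.85]. Speed limits (rad/s): [2.79, 2.79, 3.14, 3.14, 3.14, 3.14].

## Interface

Orientations are given as a unit quaternion [x, y, z, w].
In Python, from station import manip, viewer, workorder gives the robot as it stands.
- The arm moves only by the shell command python3 -m crank 'ROWS' [FORCE]. ROWS is JSON, one flat list of numbers, 5 for each row, row after row: the opening, from 0 (shut) to 1 (fully open), then the shift along the world's x, y, z in mm, then the turn about the world's z in rad. A call has 1 to 10 rows; each row is the pose to reach, as a shift and turn from the pose commanded when the call began; what a row does not reach only later rows make up. A row lasts 1/8 s, in which the tool goes at most 62.5 mm and 10.7 degrees, less where a joint would pass 70% of its speed; a pose out of reach is approached as far as the arm can. A call with a gripper value outside its range is refused whole. The fingers move at their own pace and stop on an object; FORCE is the grip in N (left out, the last holds). Time passes only in rows, so rows that repeat a pose let the fingers close. It gives the time, the measured TCP pose, the force and the opening at its end, in the units of the state.
- manip.sense(): the state, without advancing time (a new reading comes with each control period).
- viewer.snapshot(name): name is "scene" or "top" or "wrist"; returns a dict with "img" (384x512x3 uint8, red, green, blue), "range_z" (384x512 float32, m along the optical axis (not along the pixel's ray), 0 where there is no reading), "fx", "fy", "cx", "cy" (pixels), "origin" and "attitude" of the camera in the world. Camera axes: x right, y down, z forward; pixel columns grow to the right and rows downward; lengths in m; the calibration is good to about 2 mm. A picture is of the moment at which its call begins.
- workorder.sign_off(): hands the job in, once; it reports no verdict.
The state is a dict: "t": time; "q": joint angles; "qd": joint speeds; "tau": joint torques, N m; "tcp_pos": TCP position; "tool_rot": TCP orientation; "force": force on the tool from outside, world axes, zero at the start; "ft_torque": the same for the moment, N m; "finger_gap": opening from 0.0 (shut) to 1.0 (fully open).
Only numpy, scipy, OpenCV 4.12 (cv2) and the standard library are available. Lean on these libraries where they do the work, as an engineer would, in place of code of your own. Each camera call takes 0.05 s, during which the arm holds its last target.

## Task

The washed parts of the dissolution tester have dried. Turn the blue parts tray over so that it lies flat on the bench right way up, rails up and white inside showing (it is too wide to grasp: lever it up against the stone kerb and lower it over); then slide every orange block off the open end of the bar, lift every basket off its hook, and put them all down in the tray between its rails, well inside its open edges. Leave the jar, the beaker and the timer where they are.

Things in the scene. Friction and masses are not known exactly. Their poses are not given: they have to be found in the camera images.
- kerb: Low stone splash kerb fixed to the bench, 240 long (its x) x 30 (its y) x 45 mm high; origin at the centre of its underside. Its long upright face at local y = +15 mm looks towards the tray (to the left and away from the robot) and is the stop to lever against.
- tray: Loose blue tray 170 (its x) x 130 (its y) mm, 0.35 kg: an 8 mm plate with rails 30 mm high, 8 thick, along its two 130 mm edges; the 170 mm edges are open. White between the rails, grey outside. Starts UPSIDE DOWN on its rails, an open edge facing the kerb, up to 50 mm off. Origin: centre, in the plane of the rail edges. Own z runs from there to the plate (30 to 38 mm): up at the start, down once righted.
- tray_floor (a point): Centre of the tray's white inner floor (tray frame z = 30 mm): 30 mm above the bench while upside down (the plate's underside; open edges leave a 30 mm gap), 8 mm above it once the tray lies right way up (tray origin then at 38 mm). Stood on an open edge the tray stays standing, 130 mm high on a base 38 mm deep.
- barstand: Fixed stand: post at its origin (centre of the foot on the bench, foot 110 x 120 x 14 mm) with a square bar 12 x 12 mm along its own -x (roughly towards the robot), top of bar at height 150 mm. The bar is fixed at the post (black joint 34 x 30 mm, top at 159 mm); the other end is open.
- bar_end (a point): Centre of the bar's free, open end, 180 mm from the post axis along the barstand's -x, height 144 mm.
- hookstand: Fixed stand: post at its origin (on the bench, foot 100 x 150 x 14 mm); two hook arms 8 mm wide along its own -x at own y = +50 and -50 mm, arm top at height 145 mm. Each ends 73 mm from the post axis in a red upturned tip 5 mm thick, its top at 159 mm: what hangs there must rise 15 to 30 mm before it is drawn off along own -x.
- block1: Loose orange slide block 30 (its x) x 34 (its y) x 36 mm (its z), 70 g, with a square 18 mm hole through it along its x; origin at its centre. Starts threaded on the square bar, its x along the bar, origin at height 141 mm, own z up, 45 to 145 mm from the post axis, centres 37 mm or more apart. May be absent.
- block2: Loose orange slide block 30 (its x) x 34 (its y) x 36 mm (its z), 70 g, with a square 18 mm hole through it along its x; origin at its centre. Starts threaded on the square bar, its x along the bar, origin at height 141 mm, own z up, 45 to 145 mm from the post axis, centres 37 mm or more apart. May be absent.
- block3: Loose orange slide block 30 (its x) x 34 (its y) x 36 mm (its z), 70 g, with a square 18 mm hole through it along its x; origin at its centre. Starts threaded on the square bar, its x along the bar, origin at height 141 mm, own z up, 45 to 145 mm from the post axis, centres 37 mm or more apart. May be absent.
- basket1: Loose steel basket, 60 g: open cup 36 x 36 x 22 mm, over it a stiff bail in its y-z plane (uprights at y = +-16 mm; cross bar 60 to 66 mm above the base) with a green grip tab 16 (its x) x 10 (its y) mm on top, 66 to 92 mm above the base. Origin: centre of the cup's underside, z up. Hangs by the cross bar on an arm, 43 mm from the post axis, base at height 85 mm. May be absent.
- basket2: Loose steel basket, 60 g: open cup 36 x 36 x 22 mm, over it a stiff bail in its y-z plane (uprights at y = +-16 mm; cross bar 60 to 66 mm above the base) with a green grip tab 16 (its x) x 10 (its y) mm on top, 66 to 92 mm above the base. Origin: centre of the cup's underside, z up. Hangs by the cross bar on an arm, 43 mm from the post axis, base at height 85 mm. May be absent.
- jar: Bystander: amber jar, 52 mm wide, 85 mm high, origin under its centre.
- beaker: Bystander: glass beaker, 60 mm wide, 70 mm high, origin under its centre.
- timer: Bystander: white bench timer, 40 x 70 x 30 mm, origin under its centre.
Things that resemble listed ones, but are neither listed nor needed, are in the scene too. Leave any pink or yellow look-alike of the basket2 alone.

How it is judged:
By the outcome, as a careful person would: the job done as asked, in the order asked, and still so for the second after the job is handed in, with the robot touching nothing.
Of block1, block2, block3 only 2 to 3 are there at a start; the rules pass over those that are not, and their reading is None.
Of basket1, basket2 only 1 to 2 are there at a start; the rules pass over those that are not, and their reading is None.
At some moment in a run one of block1, block2, block3, tray may be knocked a few centimetres aside while the robot is not near it.
Once in a run the grip may slacken for a moment while it holds something.
It also fails if it takes over 210 s, if anything falls off the work surface, if the arm or the gripper's body presses on something with over 40 N, if the wrist force passes 120 N, or if a joint passes its speed limit or range.

## Working session

There is one attempt and no reset: what is moved stays moved. The work goes in short steps, Python scripts to look and compute and a shell command to move; the robot and the scene stay as the last step left them, time stands still between calls to the robot, and variables do not carry over. Pictures are saved under pics/ and viewed, and the job is handed in when it is done.

```bash
ls -la; mkdir -p pics
cat > h.py <<'E'
import numpy as np, cv2
from station import manip, viewer, workorder
from scipy.spatial.transform import Rotation as R
def snap(n,save=None):
    s=viewer.snapshot(n)
    if save: cv2.imwrite('pics/'+save+'.png',cv2.cvtColor(s['img'],cv2.COLOR_RGB2BGR))
    return s
def pts(s):
    z=s['range_z'];v,u=np.mgrid[:z.shape[0],:z.shape[1]]
    P=np.stack([(u-s['cx'])/s['fx']*z,(v-s['cy'])/s['fy']*z,z],-1)
    a=np.array(s['attitude'])
    M=a if a.shape==(3,3) else R.from_quat(a).as_matrix()
    W=P@M.T+np.array(s['origin']); W[z==0]=np.nan
    return W
E
python3 - <<'E'
from h import *
print(manip.sense())
for n in('scene','top','wrist'):
    s=snap(n,n+'0');print(n,s['origin'],s['attitude'],s['fx'],s['cx'],s['cy'])
    np.save(n+'0.npy',pts(s))
E
```

```text
total 12
drwxr-xr-x  3 agent agent 4096 Dec  7 13:59 .
drwxr-xr-x 23 root  root  4096 Dec  7 13:59 ..
drwxr-xr-x  2 agent agent 4096 Dec  7 13:59 pics
{'t': 0.0, 'q': array([ 1.12748346e+00,  5.28494217e-01,  1.43389096e+00,  1.72191106e-06,
        1.18139951e+00, -1.78488072e-01]), 'qd': array([-0.00132585,  0.00092289, -0.00039318, -0.00072578,  0.00081349,
        0.00021326]), 'tau': array([ 4.56615471e-04, -4.42347908e+01, -1.78026634e+01, -3.07760729e-04,
        8.46308016e-03, -1.09176872e-05]), 'tcp_pos': array([0.16323983, 0.60256486, 0.22842   ]), 'tool_rot': array([ 0.09261884,  0.70115414, -0.09409419,  0.70067889]), 'force': array([-0.27102372, -0.83382963,  0.14038195]), 'ft_torque': array([-0.0402989 ,  0.01849626,  0.04875271]), 'finger_gap': 1.0040845379810182}
scene [0.90054016 0.49841931 0.85958822] [ 0.23597753  0.91277189 -0.32338926 -0.08112624] 397.20880869547494 253.3902007044522 187.000692055792
top [0.4664243  0.00383123 1.1194107 ] [-0.69855048  0.71223099 -0.05365281  0.04330842] 417.9729611069069 255.81212632795166 184.97883650119806
wrist [0.09671139 0.62082189 0.37305482] [0.7868107  0.60184514 0.08234669 0.10922624] 345.8205608790921 256.3326212289253 189.89332735919612
```

View pics/scene0.png

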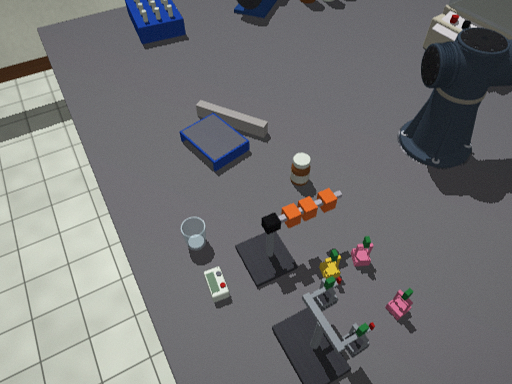

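View pics/top0.png

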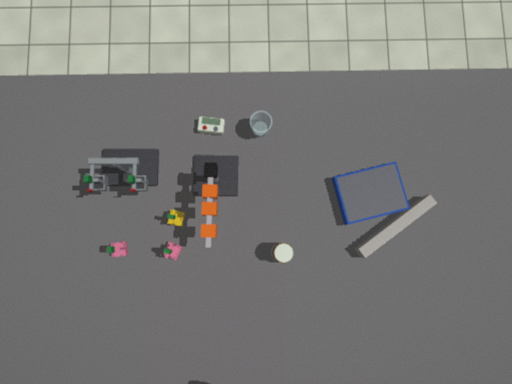

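View pics/wrist0.png

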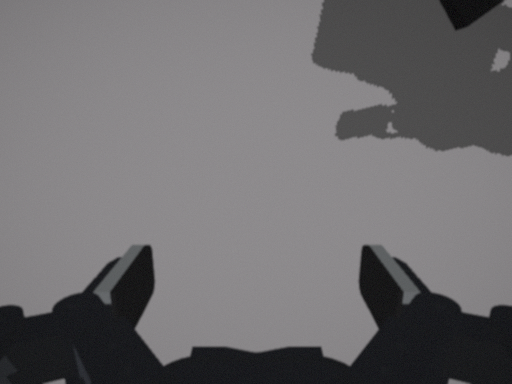

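The robot is at the bottom of the top view. It shows the tray at about (372,193), rotated relative to the kerb (398,226). Three orange blocks are on the bar at (209,190), (209,208) and (208,231). Two steel baskets hang at (96,183) and (138,183), and the pink and yellow decoys stand on the bench.

```bash
cat >> h.py <<'E'
def hsv(s): return cv2.cvtColor(s['img'],cv2.COLOR_RGB2HSV)
def rect(P):
    r=cv2.minAreaRect((P[:,:2]*1000).astype(np.float32)); return r, cv2.boxPoints(r).round(0).tolist()
def tray(s,W,lo=.02,hi=.06,box=(.3,.75,-.6,-.05)):
    m=(W[...,2]>lo)&(W[...,2]<hi)&(W[...,0]>box[0])&(W[...,0]<box[1])&(W[...,1]>box[2])&(W[...,1]<box[3])
    return m
E
python3 - <<'E'
from h import *
for n in('top','scene'):
    s=snap(n);W=pts(s);H=hsv(s)
    m=tray(s,W)
    nl,lab,st,_=cv2.connectedComponentsWithStats(m.astype(np.uint8))
    for i in range(1,nl):
        if st[i,4]>60:
            P=W[lab==i];print(n,'comp',st[i],np.median(P[:,2]),rect(P))
    h=H[...,0];S=H[...,1];V=H[...,2]
    for nm,mm in dict(orange=(h<12)&(S>180)&(V>120),green=(h>50)&(h<80)&(S>120),yellow=(h>20)&(h<32)&(S>180)).items():
        nl,lab,st,_=cv2.connectedComponentsWithStats(mm.astype(np.uint8))
        for i in range(1,nl):
            if st[i,4]>12:
                P=W[lab==i];P=P[np.isfinite(P[:,0])];print(n,nm,st[i],P.mean(0).round(4),P.min(0).round(3),P.max(0).round(3))
    # bar 
    m=(W[...,2]>.142)&(W[...,2]<.17)&(W[...,1]>0)&(W[...,1]<.2)&(W[...,0]<.75)
    print(n,'bar',rect(W[m])); 
    m=(W[...,2]>.03)&(W[...,1]>-.15)&(W[...,1]<.6)&(W[...,0]>.2)&(W[...,0]<.9)
    nl,lab,st,_=cv2.connectedComponentsWithStats(m.astype(np.uint8))
    for i in range(1,nl):
        if st[i,4]>40:
            P=W[lab==i];print(n,'ob',st[i],P.mean(0).round(3),P.min(0).round(3),P.max(0).round(3))
    cv2.imwrite(f'pics/{n}_z.png',cv2.resize(cv2.cvtColor(s['img'],cv2.COLOR_RGB2BGR)[100:270,60:260] if n=='top' else cv2.cvtColor(s['img'],cv2.COLOR_RGB2BGR)[180:384,220:430],None,fx=3.7,fy=3.5 if n=='top' else 2.9,interpolation=cv2.INTER_CUBIC))
E
```

```text
top comp [ 333  161  104   97 4461] 0.03787218573194062 (((579.360595703125, -322.788818359375), (214.4337158203125, 240.44302368164062), 35.21001434326172), [[422.0, -286.0], [561.0, -483.0], [736.0, -359.0], [598.0, -163.0]])
top orange [206 185  12  13  33] [0.5907 0.086  0.1479] [0.575 0.08  0.127] [0.601 0.104 0.161]
top orange [213 203   4  12  16] [0.5488 0.0831 0.1506] [0.535 0.082 0.141] [0.56  0.088 0.159]
top orange [202 210   7   5  18] [0.5382 0.1062 0.1561] [0.534 0.099 0.152] [0.543 0.114 0.16 ]
top orange [206 225  11   9  27] [0.5025 0.0896 0.1556] [0.49  0.083 0.133] [0.509 0.105 0.162]
top orange [201 228  15   9  34] [0.4892 0.1052 0.1574] [0.483 0.084 0.154] [0.502 0.116 0.16 ]
top green [128 175   7   8  47] [0.6172 0.2741 0.1703] [0.61  0.27  0.153] [0.625 0.28  0.18 ]
top green [ 84 176   8   7  48] [0.619  0.3735 0.1692] [0.613 0.37  0.153] [0.626 0.38  0.179]
top green [167 214   7   4  17] [0.5359 0.1987 0.0901] [0.533 0.192 0.084] [0.541 0.206 0.095]
top green [107 247   7   6  30] [0.4582 0.3452 0.0868] [0.451 0.342 0.07 ] [0.463 0.351 0.094]
top green [1
[... 2690 characters left out ...]
10.0], [662.0, 68.0], [654.0, 139.0]])
scene ob [291 153  20  27 426] [ 0.449 -0.066  0.066] [ 0.421 -0.096  0.03 ] [ 0.47  -0.047  0.087]
scene ob [ 262  189   81   65 1593] [0.574 0.104 0.142] [0.46  0.081 0.03 ] [0.657 0.121 0.161]
scene ob [181 217  25  29 477] [ 0.779 -0.027  0.054] [ 0.751 -0.056  0.03 ] [0.809 0.004 0.073]
scene ob [355 237  19  18 153] [0.455 0.211 0.069] [0.437 0.199 0.032] [0.47  0.22  0.093]
scene ob [323 250  18  19 153] [0.54  0.202 0.069] [0.52  0.193 0.03 ] [0.556 0.21  0.095]
scene ob [ 302  276   73   83 2119] [0.642 0.332 0.131] [0.593 0.259 0.031] [0.676 0.396 0.18 ]
scene ob [394 289  20  22 176] [0.461 0.35  0.069] [0.45  0.332 0.03 ] [0.468 0.367 0.095]
```

View pics/top_z.png

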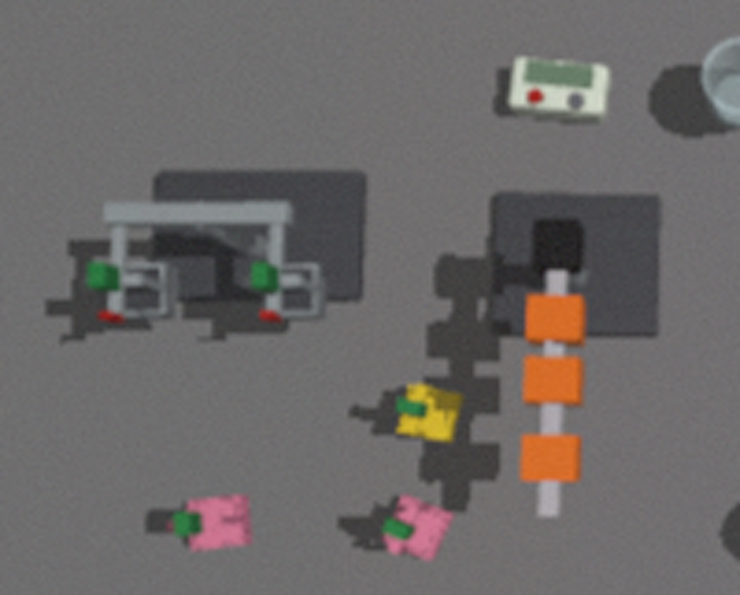

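View pics/scene_z.png

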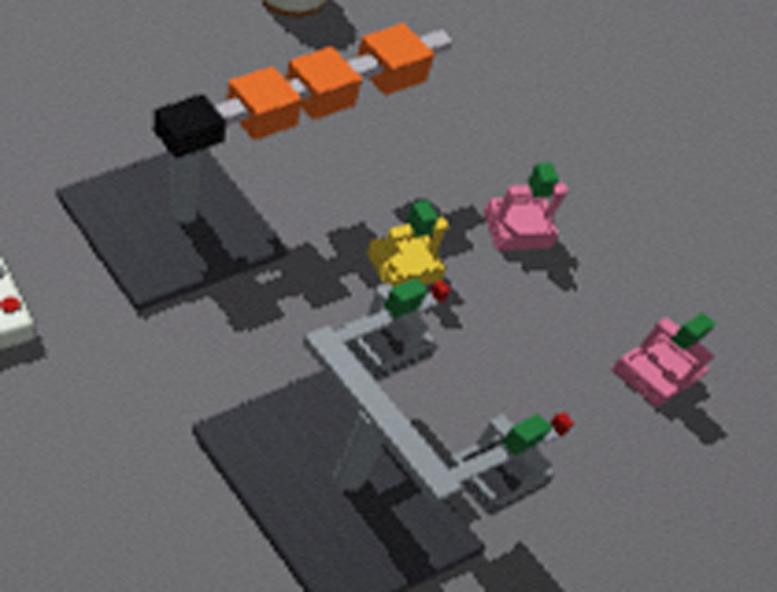

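Run:
```python
from h import *
for n in('top','scene'):
    W=np.load(n+'0.npy')
    s=snap(n);W=pts(s)
    for lo,hi in((.033,.0415),(.042,.05)):
        m=tray(s,W,lo,hi)
        m=cv2.morphologyEx(m.astype(np.uint8),cv2.MORPH_OPEN,np.ones((3,3)))
        nl,lab,st,_=cv2.connectedComponentsWithStats(m)
        i=1+st[1:,4].argmax();P=W[lab==i];print(n,lo,st[i],P.mean(0),rect(P))
```

```text
top 0.033 [ 334  162   75   62 2996] [ 0.59144801 -0.31524877  0.03720157] (((592.6006469726562, -315.55377197265625), (129.82772827148438, 172.18275451660156), 12.718125343322754), [[510.0, -246.0], [548.0, -414.0], [675.0, -385.0], [637.0, -217.0]])
top 0.042 [406 198  26  26 216] [ 0.54322614 -0.43344058  0.04448125] (((542.5582885742188, -430.85064697265625), (29.208539962768555, 92.16218566894531), 34.78272247314453), [[504.0, -401.0], [557.0, -477.0], [581.0, -460.0], [528.0, -385.0]])
scene 0.033 [ 181  113   67   50 1738] [ 0.59308416 -0.30935403  0.03653044] (((590.467041015625, -313.7822265625), (136.35000610351562, 172.93727111816406), 12.867768287658691), [[505.0, -245.0], [543.0, -413.0], [676.0, -383.0], [638.0, -214.0]])
scene 0.042 [233 114   6   5  26] [ 0.49584859 -0.35505396  0.04341166] (((496.623046875, -355.3624267578125), (20.086027145385742, 15.511103630065918), 62.702720642089844), [[485.0, -361.0], [499.0, -368.0], [508.0, -350.0], [494.0, -343.0]])
```

```bash
cat >> h.py <<'E'
def st():
    a=manip.sense(); M=R.from_quat(a['tool_rot']).as_matrix()
    print('t%.2f'%a['t'],'tcp',(a['tcp_pos']*1000).round(1),'yaw_y %.1f'%np.degrees(np.arctan2(M[1,1],M[0,1])),'xz %.3f'%M[2,0],'F',a['force'].round(1),'gap %.3f'%a['finger_gap'],'q',a['q'].round(2))
    return a
E
python3 -c "
from h import *
st()
t=np.array([.575,-.82]);t/=np.linalg.norm(t);n=np.array([-t[1],t[0]])
n=np.array([.818,.575])
print(np.degrees(np.arctan2(t[1],t[0])))
f=np.array([447,-269])
for nd in(235,139):print(f+100*t+nd*n)
"
```

```text
t0.35 tcp [163.4 603.1 229.2] yaw_y 74.8 xz -1.000 F [0.5 0.3 0.1] gap 1.001 q [ 1.13  0.53  1.43 -0.    1.18 -0.18]
-54.961112098591535
[ 696.64322806 -215.75125567]
[ 618.11522806 -270.95125567]
```

```bash
python3 -m crank '[1,0,0,50,-0.05, 1,30,-50,60,-0.22, 1,60,-100,60,-0.4, 1,92,-150,60,-0.58, 1,125,-200,60,-0.75, 1,157,-250,60,-0.93, 1,190,-300,60,-1.1, 1,222,-350,60,-1.28, 1,255,-400,60,-1.45, 1,290,-450,60,-1.62]'; python3 -m crank '[1,30,-47,0,-0.16, 1,60,-94,0,-0.32, 1,90,-140,0,-0.48, 1,120,-187,0,-0.645, 1,150,-234,0,-0.645, 1,180,-280,0,-0.645, 1,210,-327,0,-0.645, 1,243,-369,0,-0.645, 1,243,-369,0,-0.645]'; python3 -c "
from h import *
st()
s=snap('top','top1');W=pts(s)"
```

```text
t: 1.6
tcp_pos: [0.4544, 0.1515, 0.2898]
tool_rot: [0.574, 0.414, -0.573, 0.414]
force: [1.7, 0.4, -0.2]
finger_gap: 0.997
t: 2.72
tcp_pos: [0.6977, -0.2197, 0.2877]
tool_rot: [-0.675, -0.211, 0.675, -0.212]
force: [-1.3, 0.2, -0.0]
finger_gap: 1.001
t2.73 tcp [ 697.7 -219.7  287.7] yaw_y -55.2 xz -1.000 F [-1.3  0.2 -0. ] gap 1.001 q [-0.46  0.63  1.06 -0.    1.45  0.51]
```

View pics/top1.png

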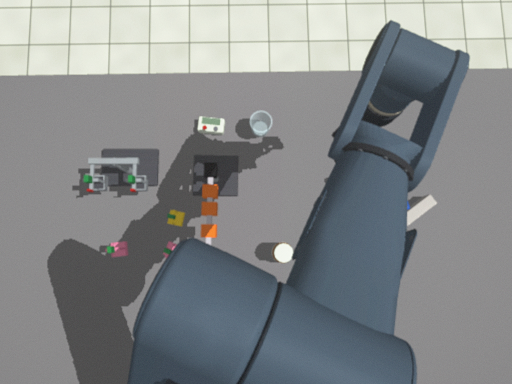

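```bash
python3 -m crank '[1,0,0,-60,0, 1,0,0,-120,0, 1,0,0,-180,0, 1,0,0,-230,0, 1,0,0,-255,0, 1,0,0,-255,0]'; python3 -c "
from h import *
st()
snap('wrist','w2');snap('scene','s2')"
```

```text
t: 3.52
tcp_pos: [0.6941, -0.2133, 0.0321]
tool_rot: [-0.673, -0.215, 0.676, -0.212]
force: [0.4, 0.2, -0.2]
finger_gap: 0.999
t3.52 tcp [ 694.1 -213.3   32.1] yaw_y -54.9 xz -1.000 F [ 0.4  0.2 -0.2] gap 0.999 q [-0.45  0.89  1.27  0.    0.99  0.51]
```

View pics/w2.png

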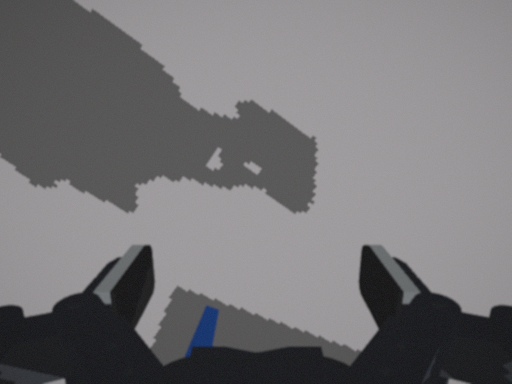

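View pics/s2.png

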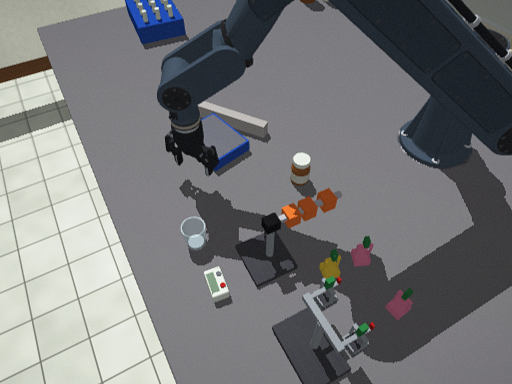

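```bash
python3 -c "
from h import *
s=snap('wrist');W=pts(s)
for r in(247,252,260,275):print([(W[r,c]*1000).round(0).tolist() for c in (130,140,148,366,372,382)])
m=(W[...,2]>.002)&(W[...,2]<.08);print(np.nanmin(W[240:330,100:155,2]),np.nanmin(W[240:330,355:410,2]))
n=np.array([.818,.575]);
P=W[230:384][np.isfinite(W[230:384,:,0])]; P=P[(P[:,2]<.06)]; 
for z0 in range(5,60,6):
  Q=P[(P[:,2]>z0/1000)&(P[:,2]<z0/1000+.006)]; d=(Q[:,:2]*1000-[694.1,-213.3])
  d=d[abs(d@n)<60]
  if len(d): print(z0,len(d),(d@n).min(),(d@n).max())
"
```

```text
[[678.0, -169.0, 57.0], [680.0, -172.0, 58.0], [680.0, -174.0, 54.0], [730.0, -245.0, 56.0], [732.0, -245.0, 57.0], [734.0, -248.0, 58.0]]
[[678.0, -170.0, 61.0], [681.0, -173.0, 62.0], [679.0, -175.0, 56.0], [728.0, -245.0, 57.0], [731.0, -245.0, 61.0], [733.0, -247.0, 62.0]]
[[680.0, -172.0, 68.0], [680.0, -175.0, 66.0], [676.0, -177.0, 57.0], [726.0, -247.0, 58.0], [729.0, -245.0, 64.0], [732.0, -245.0, 69.0]]
[[680.0, -175.0, 76.0], [676.0, -178.0, 67.0], [672.0, -180.0, 58.0], [722.0, -250.0, 60.0], [724.0, -248.0, 66.0], [728.0, -245.0, 74.0]]
-0.0026471966377547562 -0.0022375423824457785
5 103 -59.60395700935182 -50.755988331215484
11 112 -59.700259410843834 -50.75429659320763
17 120 -59.456269942767804 -50.628650254101736
23 138 -59.84638966555904 -50.50286665729469
29 138 -58.97685633013977 -50.8305622454034
35 35 -56.55545605164604 -50.281942022890526
47 134 -8.549644343388794 10.728026006225765
53 664 -9.793259392358621 12.84690750311141
59 153 -10.04109930848449 12.648936001588568
```

```bash
python3 -c "
from h import *
s=snap('scene');W=pts(s)
d=W[...,:2]*1000-np.array([694.1,-213.3]);n=np.array([.818,.575]);t=np.array([.574,-.82])
m=(abs(d@n)<45)&(abs(d@t)<80)&(W[...,2]>.006)
P=W[m];dd=d[m]
for z in range(6,110,8):
  q=(P[:,2]*1000>=z)&(P[:,2]*1000<z+8)
  if q.any():print(z,q.sum(),'n',(dd[q]@n).min().round(),(dd[q]@n).max().round(),'t',(dd[q]@t).round().astype(int)[:14])
I=cv2.cvtColor(s['img'],cv2.COLOR_RGB2BGR)[100:210,130:260];cv2.imwrite('pics/c2.png',cv2.resize(I,None,fx=5,fy=5,interpolation=cv2.INTER_CUBIC))
"
```

```text
46 8 n -5.0 12.0 t [ 48  46  46  47  46  47 -46 -45]
54 23 n -4.0 16.0 t [ 47  46  46  48  45  52  47  47  51  46  50  48  46 -53]
62 30 n -4.0 16.0 t [46 44 45 57 47 45 57 47 45 53 50 45 47 47]
70 40 n -9.0 15.0 t [48 47 47 47 46 45 58 46 46 58 51 47 45 45]
78 23 n -6.0 15.0 t [ 47  47  46  46  59  53  46  47  49  47  45  47 -40 -40]
86 23 n -5.0 16.0 t [67 64 45 60 46 45 47 47 45 52 50 50 49 45]
94 51 n -5.0 18.0 t [58 56 58 73 65 62 70 68 61 57 55 55 52 50]
102 99 n -8.0 20.0 t [70 71 68 66 65 69 67 66 65 69 66 65 62 49]
```

View pics/c2.png

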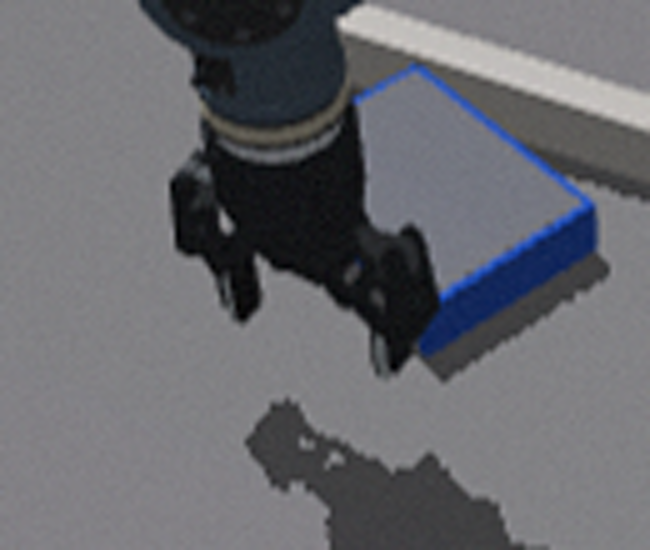

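```bash
python3 -m crank '[1,0,0,-6,0, 1,0,0,-12,0, 1,0,0,-12,0]'
cat >> h.py <<'E'
def tips(a,s,tol=80):
    W=pts(s);M=R.from_quat(a['tool_rot']).as_matrix();d=(W-a['tcp_pos'])*1000
    y=d[...,:2]@M[:2,1];z=d[...,:2]@M[:2,2]
    m=(abs(z)<14)&(abs(y)<tol)&(W[...,2]>.004)
    return W[m],y[m],z[m]
E
python3 -c "
from h import *
a=st()
for c in('wrist','scene'):
  P,y,z=tips(a,snap(c)); 
  for sg in(-1,1):
    q=np.sort(P[(y*sg>30)&(y*sg<60)][:,2]*1000);print(c,sg,q[:10].round(1))
"
```

```text
t: 4.1
tcp_pos: [0.6959, -0.2156, 0.0217]
tool_rot: [-0.674, -0.213, 0.675, -0.213]
force: [0.6, 0.4, -0.6]
finger_gap: 1.0
t4.10 tcp [ 695.9 -215.6   21.7] yaw_y -55.0 xz -1.000 F [ 0.6  0.4 -0.6] gap 1.000 q [-0.45  0.91  1.27 -0.    0.97  0.51]
wrist -1 [35.5 35.8 36.5 36.5 36.7 36.7 36.8 36.9 36.9 36.9]
wrist 1 [36.5 36.7 36.7 36.8 36.9 36.9 36.9 36.9 36.9 37. ]
scene -1 [36.3 37.9 39.  40.9 41.1 43.8 45.  46.4 46.5 46.6]
scene 1 [35.3 37.4 38.5 38.6 38.8 39.  39.6 40.4 41.3 41.4]
```

```bash
python3 -m crank '[1,0,0,-5,0, 1,0,0,-10,0, 1,0,0,-10,0]'; python3 -m crank '[1,0,0,-5,0, 1,0,0,-5,0]';  python3 -c "
from h import *
a=st();s=snap('wrist','w3')
for c in('wrist','scene'):
  P,y,z=tips(a,snap(c)); 
  for sg in(-1,1):
    q=np.sort(P[(y*sg>30)&(y*sg<60)][:,2]*1000);print(c,sg,q[:10].round(1))
"
```

```text
t: 4.58
tcp_pos: [0.696, -0.2155, 0.0115]
tool_rot: [-0.674, -0.213, 0.675, -0.213]
force: [-0.3, -0.4, 0.1]
finger_gap: 1.0
t: 4.82
tcp_pos: [0.6962, -0.2156, 0.0068]
tool_rot: [-0.674, -0.213, 0.675, -0.213]
force: [0.2, -0.1, 0.1]
finger_gap: 0.994
t4.83 tcp [ 696.2 -215.6    6.8] yaw_y -54.9 xz -1.000 F [ 0.2 -0.1  0.1] gap 0.994 q [-0.45  0.93  1.27  0.    0.95  0.51]
wrist -1 [21.4 21.7 21.8 21.9 22.  22.1 22.3 22.3 22.3 22.4]
wrist 1 [21.6 21.8 21.9 22.1 22.2 22.2 22.4 22.4 22.4 22.5]
scene -1 [24.6 25.8 28.1 28.5 29.5 29.8 31.7 31.7 32.6 32.9]
scene 1 [20.1 22.3 23.1 23.8 24.9 25.1 26.9 27.  27.  27.2]
```

View pics/w3.png

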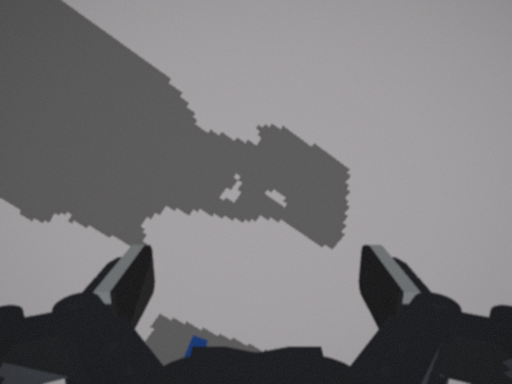

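```bash
cat > tp.py <<'E'
from h import *
a=st();s=snap('wrist','tp%d'%int(a['t']*100))
for c in('wrist','scene'):
  P,y,z=tips(a,snap(c))
  q=np.argsort(P[:,2]);print(c,'tip-tcp',(P[q[:6],2]*1000-a['tcp_pos'][2]*1000).round(1),y[q[:6]].round(),'body low',)
E
python3 -m crank '[1,0,0,40,0, 0.5,0,0,50,0, 0.5,0,0,50,0, 0.5,0,0,50,0, 0.5,0,0,50,0]' 40;python3 tp.py; python3 -m crank '[0,0,0,0,0,0,0,0,0,0,0,0,0,0,0,0,0,0,0,0,0,0,0,0,0]';python3 tp.py
```

```text
t: 5.6
tcp_pos: [0.6956, -0.2154, 0.0559]
tool_rot: [-0.674, -0.214, 0.675, -0.212]
force: [0.5, 0.3, -0.5]
finger_gap: 0.502
t5.60 tcp [ 695.6 -215.4   55.9] yaw_y -54.9 xz -1.000 F [ 0.5  0.3 -0.5] gap 0.502 q [-0.45  0.86  1.26  0.    1.02  0.51]
wrist tip-tcp [3.2 3.3 3.5 3.5 3.5 3.8] [ 22.  22. -21.  22.  22.  21.] body low
scene tip-tcp [3.5 3.8 4.2 4.7 5.5 5.8] [ 22.  20. -27.  20.  20.  22.] body low
t: 6.38
tcp_pos: [0.6966, -0.2158, 0.0575]
tool_rot: [0.674, 0.213, -0.674, 0.213]
force: [0.9, 0.1, 0.4]
finger_gap: 0.0
t6.38 tcp [ 696.6 -215.8   57.5] yaw_y -54.9 xz -1.000 F [0.9 0.1 0.4] gap 0.000 q [-0.45  0.86  1.26 -0.    1.02  0.51]
wrist tip-tcp [5.5 6.  6.  6.1 6.1 6.1] [-5.  4.  4.  2.  6.  5.] body low
scene tip-tcp [0.4 3.7 5.5 5.7 6.4 6.4] [ -6.   4.  -0.   5.   6. -12.] body low
```

```bash
ls pics; python3 -m crank '[0,0,0,-15,0, 0,0,0,-30,0,0,0,0,-40,0,0,0,0,-40,0]';python3 tp.py
```

```text
c2.png
s2.png
scene0.png
scene_z.png
top0.png
top1.png
top_z.png
tp560.png
tp637.png
w2.png
w3.png
wrist0.png
t: 7.02
tcp_pos: [0.6954, -0.2153, 0.0154]
tool_rot: [-0.673, -0.214, 0.675, -0.212]
force: [0.1, -0.4, 1.3]
finger_gap: -0.005
t7.03 tcp [ 695.4 -215.3   15.4] yaw_y -54.9 xz -1.000 F [ 0.1 -0.4  1.3] gap -0.005 q [-0.45  0.91  1.27 -0.    0.96  0.51]
wrist tip-tcp [6.5 6.9 7.1 7.2 7.2 7.3] [ 5.  6.  3. -3. -4.  6.] body low
scene tip-tcp [4.2 4.5 5.1 6.2 7.  8.7] [ -5.   4.  -3.  -7. -10.  -3.] body low
```

```bash
python3 -m crank '[0,0,0,-4,0, 0,0,0,-8,0,0,0,0,-8,0]';python3 -m crank '[0,0,0,-4,0, 0,0,0,-4,0]'; python3 tp.py
```

```text
t: 7.55
tcp_pos: [0.6962, -0.2156, 0.009]
tool_rot: [-0.674, -0.213, 0.675, -0.213]
force: [0.0, 0.3, -0.1]
finger_gap: 0.003
t: 7.8
tcp_pos: [0.6962, -0.2156, 0.0049]
tool_rot: [-0.674, -0.213, 0.674, -0.213]
force: [0.7, 0.1, 0.8]
finger_gap: 0.001
t7.80 tcp [ 696.2 -215.6    4.9] yaw_y -54.9 xz -1.000 F [0.7 0.1 0.8] gap 0.001 q [-0.45  0.93  1.27  0.    0.94  0.51]
wrist tip-tcp [5.5 6.1 6.2 6.3 6.5 6.5] [-3.  4. -6.  6.  4.  1.] body low
scene tip-tcp [0.6 4.7 5.5 6.2 6.4 7.7] [-7. -9.  0. -8. -3. -6.] body low
```

View pics/tp637.png

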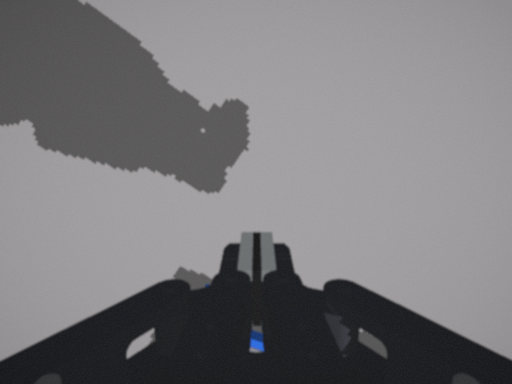

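```bash
python3 -m crank '[0,0,0,-3,0, 0,0,0,-3,0]';python3 -m crank '[0,0,0,-2,0, 0,0,0,-2,0]';python3 -m crank '[0,0,0,-2,0, 0,0,0,-2,0]';python3 -m crank '[0,0,0,-2,0, 0,0,0,-2,0]'
```

```text
t: 8.2
tcp_pos: [0.6963, -0.2157, 0.0021]
tool_rot: [-0.674, -0.213, 0.674, -0.213]
force: [-1.3, 1.2, -0.7]
finger_gap: -0.002
t: 8.45
tcp_pos: [0.6964, -0.2157, 0.0002]
tool_rot: [-0.674, -0.213, 0.674, -0.213]
force: [0.0, 0.4, -0.1]
finger_gap: -0.001
t: 8.7
tcp_pos: [0.6966, -0.2158, -0.0016]
tool_rot: [0.674, 0.213, -0.674, 0.213]
force: [0.5, 0.2, 0.3]
finger_gap: 0.0
t: 8.95
tcp_pos: [0.6966, -0.2158, -0.0017]
tool_rot: [0.674, 0.213, -0.674, 0.213]
force: [-2.4, 1.5, 7.0]
finger_gap: 0.001
```

```bash
python3 -m crank '[0,0,0,12,0, 1,0,0,12,0,1,0,0,12,0,1,0,0,12,0,1,0,0,6,0,1,0,0,-2,0,1,0,0,-2,0]'; python3 tp.py
```

```text
t: 9.82
tcp_pos: [0.6955, -0.2153, -0.0072]
tool_rot: [-0.674, -0.214, 0.675, -0.212]
force: [-0.1, 0.8, 0.3]
finger_gap: 0.997
t9.82 tcp [ 695.5 -215.3   -7.2] yaw_y -54.9 xz -1.000 F [-0.1  0.8  0.3] gap 0.997 q [-0.45  0.95  1.27 -0.    0.93  0.51]
wrist tip-tcp [14.9 15.  15.  15.2 15.6 15.6] [ 43.  43.  43.  43. -42. -43.] body low
scene tip-tcp [14.7 15.6 15.8 16.6 16.9 17.5] [ 43.  43.  44.  45. -50. -43.] body low
```

```bash
python3 -m crank '[1,-8,-6,0,0, 1,-16,-11,0,0, 1,-25,-17,0,0, 1,-33,-23,0,0, 1,-41,-29,0,0, 1,-49,-34,0,0, 1,-57,-40,0,0, 1,-65,-46,0,0, 1,-65,-46,0,0]'; python3 -m crank '[1,-4,-3,0,0, 1,-8,-6,0,0,1,-8,-6,0,0]';python3 tp.py;python3 -c "
from h import *
s=snap('scene','s4')
W=pts(s);m=tray(s,W,.033,.0415);m=cv2.morphologyEx(m.astype(np.uint8),cv2.MORPH_OPEN,np.ones((3,3)))
nl,lab,q,_=cv2.connectedComponentsWithStats(m)
i=1+q[1:,4].argmax();P=W[lab==i];print(q[i],P.mean(0),rect(P))
I=cv2.cvtColor(s['img'],cv2.COLOR_RGB2BGR)[80:190,150:280];cv2.imwrite('pics/c4.png',cv2.resize(I,None,fx=5,fy=5,interpolation=cv2.INTER_CUBIC))
"
```

```text
t: 11.1
tcp_pos: [0.6344, -0.2567, -0.0053]
tool_rot: [0.677, 0.214, -0.672, 0.211]
force: [9.3, 13.8, -0.6]
finger_gap: 0.999
t: 11.48
tcp_pos: [0.6325, -0.2562, -0.0042]
tool_rot: [0.68, 0.216, -0.668, 0.212]
force: [24.8, 32.2, 1.0]
finger_gap: 0.995
t11.47 tcp [ 632.5 -256.2   -4.2] yaw_y -54.8 xz -1.000 F [24.8 32.2  1. ] gap 0.995 q [-0.56  0.89  1.42  0.02  0.82  0.38]
wrist tip-tcp [8.3 8.4 8.5 8.5 8.6 8.8] [-30. -28. -26. -30. -29. -29.] body low
scene tip-tcp [ 8.5 10.4 13.2 13.2 13.8 14.5] [-37. -36.  42. -27. -41. -38.] body low
[220 120  29  29 382] [ 0.53967008 -0.29489491  0.03675927] (((547.6454467773438, -303.58172607421875), (63.573638916015625, 124.3309097290039), 16.174236297607422), [[500.0, -253.0], [534.0, -372.0], [595.0, -354.0], [561.0, -235.0]])
```

View pics/c4.png

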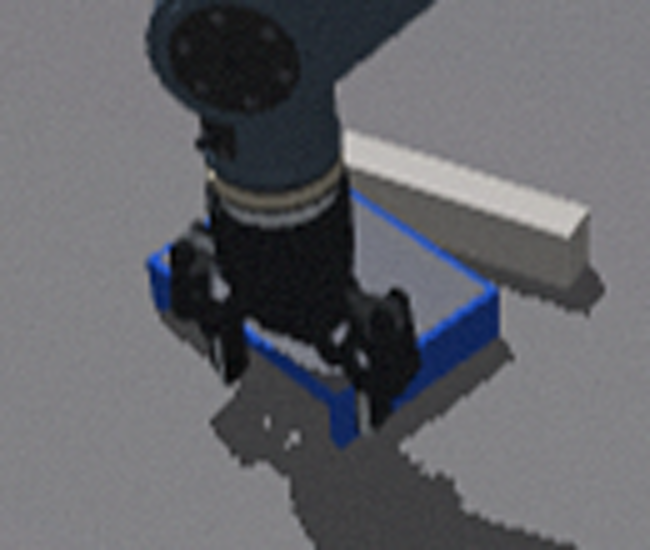

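```bash
python3 -m crank '[1,8,6,0,0, 1,24,17,0,0, 1,49,34,0,0, 1,74,51,0,0,1,98,69,0,0,1,98,69,60,0,1,98,69,60,0]'
cat > tm.py <<'E'
from h import *
import sys
st()
for c in sys.argv[1:]:
    s=snap(c);W=pts(s);m=tray(s,W,.033,.0415);m=cv2.morphologyEx(m.astype(np.uint8),cv2.MORPH_OPEN,np.ones((3,3)))
    nl,lab,q,_=cv2.connectedComponentsWithStats(m)
    i=1+q[1:,4].argmax();P=W[lab==i];print(c,q[i],P.mean(0),rect(P))
    t=np.array([.574,-.819]);n=np.array([.819,.574]);print('t,n:',[(((np.array(b)-[447,-269])@t).round(),((np.array(b)-[447,-269])@n).round()) for b in rect(P)[1]])
E
python3 tm.py scene; python3 -c "
from h import *
s=snap('scene','s5')"
```

```text
t: 12.55
tcp_pos: [0.7259, -0.2009, 0.0594]
tool_rot: [0.677, 0.21, -0.671, 0.216]
force: [0.4, 0.9, -0.3]
finger_gap: 1.001
t12.55 tcp [ 725.9 -200.9   59.4] yaw_y -55.0 xz -1.000 F [ 0.4  0.9 -0.3] gap 1.001 q [-0.42  0.88  1.19 -0.    1.05  0.54]
scene [ 193  111   56   51 1539] [ 0.58462406 -0.30925682  0.03657712] (((590.3489990234375, -318.87542724609375), (134.95547485351562, 178.88116455078125), 14.957235336303711), [[502.0, -250.0], [548.0, -423.0], [679.0, -388.0], [632.0, -215.0]])
t,n: [(np.float64(16.0), np.float64(56.0)), (np.float64(184.0), np.float64(-6.0)), (np.float64(231.0), np.float64(122.0)), (np.float64(62.0), np.float64(183.0))]
```

View pics/s5.png

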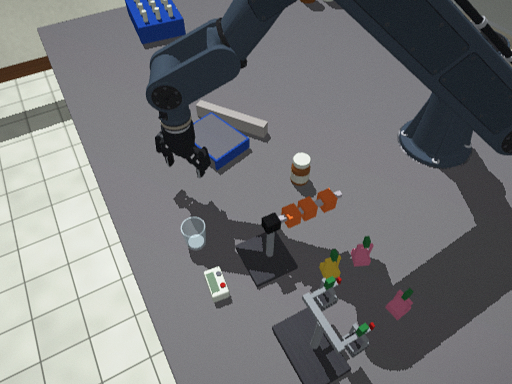

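```bash
python3 -m crank '[0.4,-13,-14,0,0, 0.4,-26,-28,0,0,0.4,-26,-28,-20,0,0.4,-26,-28,-40,0,0.4,-26,-28,-54,0,0.4,-26,-28,-54,0]'; python3 -m crank '[0.4,-12,-9,0,0, 0.4,-25,-17,0,0, 0.4,-33,-23,0,0, 0.4,-41,-29,0,0, 0.4,-49,-34,0,0, 0.4,-49,-34,0,0]'; python3 tm.py scene; python3 tp.py
```

```text
t: 13.4
tcp_pos: [0.6954, -0.226, -0.0013]
tool_rot: [-0.674, -0.214, 0.675, -0.213]
force: [0.0, 0.3, -0.3]
finger_gap: 0.398
t: 14.15
tcp_pos: [0.6468, -0.26, 0.0009]
tool_rot: [0.675, 0.213, -0.674, 0.212]
force: [1.4, 2.6, 0.9]
finger_gap: 0.402
t14.15 tcp [ 646.8 -260.     0.9] yaw_y -55.0 xz -1.000 F [1.4 2.6 0.9] gap 0.402 q [-0.54  0.9   1.37  0.    0.87  0.42]
scene [214 117  36  43 784] [ 0.55289807 -0.29153799  0.03655161] (((542.65087890625, -290.7845458984375), (182.97315979003906, 99.44489288330078), 71.50760650634766), [[466.0, -362.0], [561.0, -393.0], [619.0, -220.0], [525.0, -188.0]])
t,n: [(np.float64(87.0), np.float64(-38.0)), (np.float64(167.0), np.float64(22.0)), (np.float64(59.0), np.float64(169.0)), (np.float64(-22.0), np.float64(110.0))]
t14.20 tcp [ 646.8 -260.2    0.8] yaw_y -55.0 xz -1.000 F [1.9 3.1 0.8] gap 0.396 q [-0.54  0.9   1.37  0.    0.87  0.42]
wrist tip-tcp [3.2 3.2 3.2 3.2 3.2 3.3] [-17.  17. -50.  17. -50. -48.] body low
scene tip-tcp [3.7 4.1 4.1 4.3 4.4 4.7] [ 17. -23.  16. -58.  16. -57.] body low
```

```bash
python3 -m crank '[0.4,-8,-6,0,0, 0.4,-16,-11,0,0, 0.4,-16,-11,0,0]'; python3 -m crank '[0.4,-5,-3,0,0, 0.4,-8,-6,0,0,0.4,-8,-6,0,0]';  python3 -c "
from h import *
s=snap('scene','s6')
I=cv2.cvtColor(s['img'],cv2.COLOR_RGB2BGR)[80:190,150:280];cv2.imwrite('pics/c6.png',cv2.resize(I,None,fx=5,fy=5,interpolation=cv2.INTER_CUBIC))
"
```

```text
t: 14.72
tcp_pos: [0.6301, -0.2704, 0.0004]
tool_rot: [0.674, 0.214, -0.674, 0.212]
force: [1.8, 4.8, 0.5]
finger_gap: 0.401
t: 15.1
tcp_pos: [0.6224, -0.2756, 0.0003]
tool_rot: [0.674, 0.214, -0.674, 0.212]
force: [3.7, 7.2, 2.0]
finger_gap: 0.401
```

View pics/c6.png

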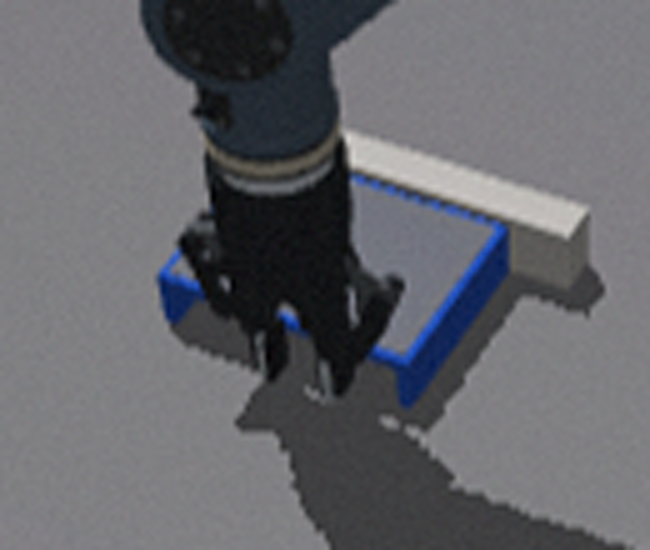

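```bash
python3 -m crank '[0.4,-3,-2,0,0, 0.4,-3,-2,0,0]'; python3 -m crank '[0.4,-2,-1,0,0, 0.4,-2,-1,0,0]';python3 -m crank '[0.4,-2,-1,0,0, 0.4,-2,-1,0,0]'; python3 tm.py scene
```

```text
t: 15.4
tcp_pos: [0.6225, -0.2757, 0.0004]
tool_rot: [0.677, 0.214, -0.672, 0.211]
force: [10.9, 13.4, -1.5]
finger_gap: 0.399
t: 15.65
tcp_pos: [0.6225, -0.2758, 0.0006]
tool_rot: [0.678, 0.213, -0.671, 0.211]
force: [15.6, 16.6, -2.4]
finger_gap: 0.4
t: 15.9
tcp_pos: [0.6226, -0.2758, 0.001]
tool_rot: [0.679, 0.213, -0.67, 0.212]
force: [19.6, 19.4, -2.6]
finger_gap: 0.402
t15.90 tcp [ 622.6 -275.8    1. ] yaw_y -55.1 xz -1.000 F [19.6 19.4 -2.6] gap 0.402 q [-0.59  0.88  1.42  0.02  0.83  0.36]
scene [221 115  33  38 633] [ 0.52902018 -0.30443248  0.036735  ] (((550.6025390625, -304.4425048828125), (134.97215270996094, 110.98934173583984), 35.443565368652344), [[463.0, -298.0], [528.0, -389.0], [638.0, -311.0], [573.0, -220.0]])
t,n: [(np.float64(33.0), np.float64(-4.0)), (np.float64(145.0), np.float64(-3.0)), (np.float64(144.0), np.float64(132.0)), (np.float64(32.0), np.float64(131.0))]
```

```bash
python3 -m crank '[0.4,0,0,4,0, 0.4,0,0,8,0, 0.4,0,0,14,0, 0.4,0,0,14,0]';  python3 -c "
from h import *
s=snap('scene','s7')
I=cv2.cvtColor(s['img'],cv2.COLOR_RGB2BGR)[80:190,150:280];cv2.imwrite('pics/c7.png',cv2.resize(I,None,fx=5,fy=5,interpolation=cv2.INTER_CUBIC))
"
```

```text
t: 16.45
tcp_pos: [0.6222, -0.2762, 0.0157]
tool_rot: [0.679, 0.213, -0.67, 0.212]
force: [17.0, 18.5, 0.8]
finger_gap: 0.4
```

View pics/c7.png

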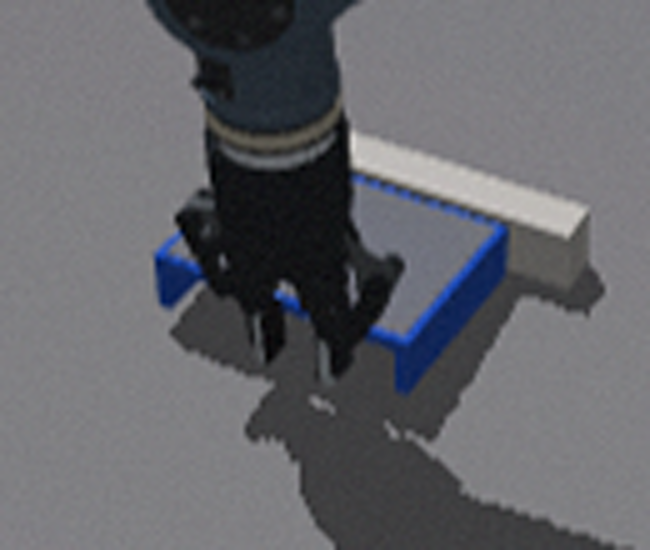

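```bash
python3 -m crank '[0.4,0,0,5,0, 0.4,-1,-1,10,0, 0.4,-2,-1,16,0, 0.4,-3,-2,22,0, 0.4,-4,-3,29,0,0.4,-4,-3,29,0]';python3 -m crank '[0.4,-2,-1,5,0, 0.4,-4,-3,10,0, 0.4,-7,-5,18,0,0.4,-7,-5,18,0]';  python3 -c "
from h import *
s=snap('scene','s8')
I=cv2.cvtColor(s['img'],cv2.COLOR_RGB2BGR)[80:190,150:280];cv2.imwrite('pics/c8.png',cv2.resize(I,None,fx=5,fy=5,interpolation=cv2.INTER_CUBIC))
"
```

```text
t: 17.25
tcp_pos: [0.6176, -0.2796, 0.0458]
tool_rot: [0.679, 0.213, -0.67, 0.212]
force: [14.2, 17.7, 5.0]
finger_gap: 0.401
t: 17.75
tcp_pos: [0.6097, -0.2866, 0.0647]
tool_rot: [0.678, 0.212, -0.671, 0.213]
force: [10.3, 14.8, 9.6]
finger_gap: 0.4
```

View pics/c8.png

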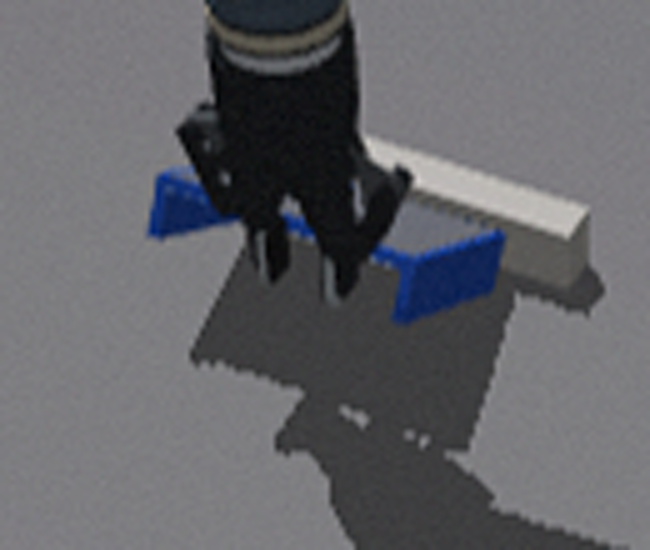

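```bash
python3 -m crank '[0.4,-3,-2,6,0, 0.4,-7,-5,12,0, 0.4,-13,-9,19,0, 0.4,-17,-12,23,0,0.4,-22,-15,26,0,0.4,-22,-15,26,0]';  python3 -c "
from h import *
s=snap('scene','s9')
I=cv2.cvtColor(s['img'],cv2.COLOR_RGB2BGR)[80:190,150:280];cv2.imwrite('pics/c9.png',cv2.resize(I,None,fx=5,fy=5,interpolation=cv2.INTER_CUBIC))
"
```

```text
t: 18.55
tcp_pos: [0.5823, -0.3058, 0.0878]
tool_rot: [-0.674, -0.212, 0.674, -0.213]
force: [2.5, 0.9, 0.7]
finger_gap: 0.399
```

View pics/c9.png

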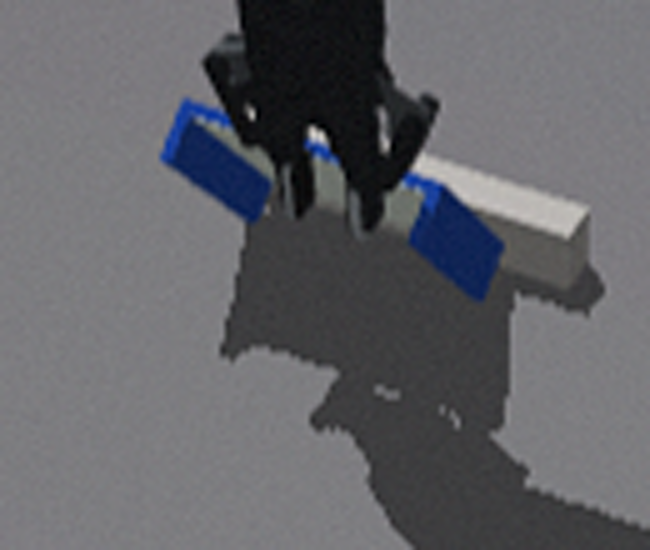

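```bash
python3 -m crank '[0.4,-7,-5,3,0, 0.4,-14,-10,5,0, 0.4,-21,-14,7,0, 0.4,-27,-19,8,0,0.4,-33,-23,8,0,0.4,-38,-26,8,0,0.4,-38,-26,8,0]';  python3 -c "
from h import *
s=snap('scene','s10')
I=cv2.cvtColor(s['img'],cv2.COLOR_RGB2BGR)[80:190,150:280];cv2.imwrite('pics/c10.png',cv2.resize(I,None,fx=5,fy=5,interpolation=cv2.INTER_CUBIC))
"
```

```text
t: 19.48
tcp_pos: [0.544, -0.3311, 0.0953]
tool_rot: [-0.674, -0.213, 0.674, -0.213]
force: [0.0, -0.0, 1.4]
finger_gap: 0.405
```

View pics/c10.png

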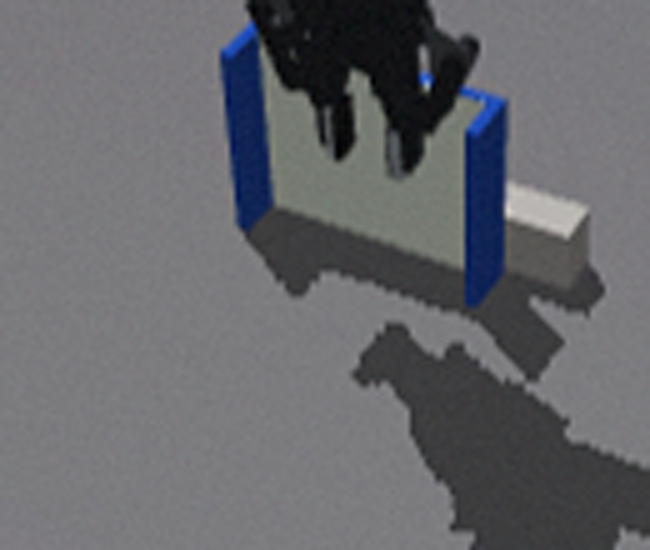

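```bash
python3 -m crank '[0.4,16,11,0,0, 0.4,30,21,20,0, 0.4,40,28,70,0.18, 0.6,40,28,110,0.36,0.6,40,28,110,0.54,0.6,40,28,110,0.72,0.6,40,28,110,0.9,0.6,40,28,110,1.08,0.6,40,28,110,1.26,0.6,40,28,110,1.44]';python3 -m crank '[0.6,0,0,0,0.13,0.6,0,0,0,0.13]'
cat > ts.py <<'E'
from h import *
import sys
st()
t=np.array([.574,-.819]);n=np.array([.819,.574])
for c in('scene','top','wrist'):
    s=snap(c);W=pts(s);H=hsv(s)
    z=W[...,2]; d=W[...,:2]*1000-np.array([447,-269]);T=d@t;N=d@n
    m=(H[...,0]>105)&(H[...,0]<130)&(H[...,1]>150)&(z>.122)&(z<.136)&(N>-60)&(N<260)
    if m.sum()>10: print(c,m.sum(),'T',np.percentile(T[m],[1,50,99]).round(),'N',np.percentile(N[m],[1,10,50,90,99]).round(),'z',np.nanmedian(z[m]).round(4)); 
    else: print(c,m.sum())
    if m.sum()>10:
        tt=T[m];nn=N[m]
        for lo in range(0,180,20):
            q=(tt>lo)&(tt<lo+20)
            if q.sum()>3: print(lo,q.sum(),nn[q].min().round(),nn[q].max().round(),end='; ')
        print()
snap('scene','ts_s');snap('wrist','ts_w')
E
python3 ts.py
```

```text
t: 20.78
tcp_pos: [0.5859, -0.3015, 0.2055]
tool_rot: [0.364, 0.606, -0.364, 0.606]
force: [0.4, 1.0, 0.3]
finger_gap: 0.602
t: 21.02
tcp_pos: [0.5856, -0.3017, 0.2054]
tool_rot: [0.327, 0.627, -0.326, 0.627]
force: [-0.8, 0.1, 0.2]
finger_gap: 0.598
t21.02 tcp [ 585.6 -301.7  205.4] yaw_y 35.0 xz -1.000 F [-0.8  0.1  0.2] gap 0.598 q [-0.65  0.6   1.37  0.    1.18 -1.26]
scene 116 T [ 41.  92. 213.] N [ 3.  5. 16. 39. 43.] z 0.1273
40 44 4.0 46.0; 60 8 5.0 9.0; 80 9 3.0 11.0; 100 6 3.0 9.0; 120 10 5.0 8.0; 140 7 2.0 7.0; 
top 70 T [ 44.  50. 212.] N [ 4.  7. 18. 36. 40.] z 0.1291
40 38 10.0 41.0; 
wrist 2487 T [ 43.  77. 166.] N [ 2.  3.  7. 31. 40.] z 0.1299
40 964 2.0 40.0; 60 332 2.0 10.0; 80 307 2.0 10.0; 100 284 2.0 9.0; 120 263 2.0 9.0; 140 251 2.0 10.0; 160 70 2.0 9.0;
```

```bash
python3 -c "
import cv2,numpy as np
a=cv2.imread('pics/ts_s.png')[60:220,130:290];b=cv2.imread('pics/ts_w.png')
cv2.imwrite('pics/m1.png',np.hstack([cv2.resize(a,(400,400)),cv2.resize(b,(400,400))]))"
```

```text
(no output)
```

View pics/m1.png

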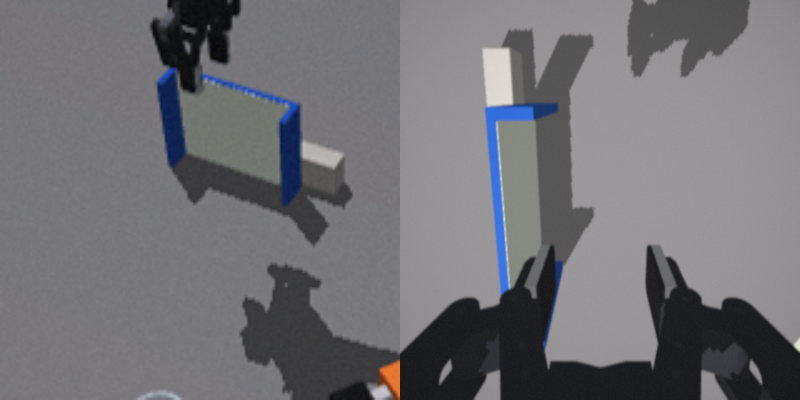

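```bash
python3 -m crank '[0.6,-20,-23,0,0,0.6,-40,-46,0,0,0.6,-60,-69,0,0,0.6,-60,-69,-40,0,0.6,-60,-69,-80,0,0.6,-60,-69,-105,0,0.6,-60,-69,-105,0]';python3 -c "
from h import *
st();snap('wrist','w11')"
```

```text
t: 22.15
tcp_pos: [0.5232, -0.3706, 0.0982]
tool_rot: [0.327, 0.629, -0.326, 0.625]
force: [0.4, -0.6, 1.3]
finger_gap: 0.602
t22.15 tcp [ 523.2 -370.6   98.2] yaw_y 35.0 xz -1.000 F [ 0.4 -0.6  1.3] gap 0.602 q [-0.79  0.71  1.49  0.    0.95 -1.4 ]
```

View pics/w11.png

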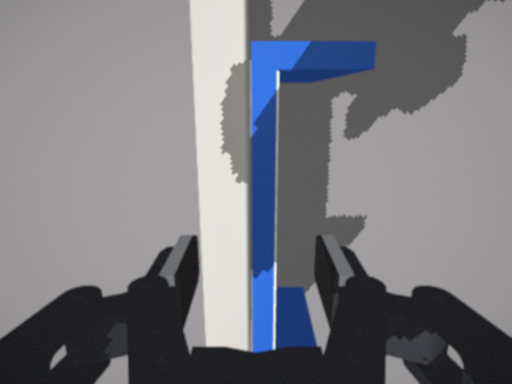

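```bash
python3 -m crank '[0.3,0,0,0,0,0.05,0,0,0,0,0,0,0,0,0,0,0,0,0,0,0,0,0,0,0]' 50; python3 -m crank '[0,0,0,4,0,0,0,0,8,0,0,0,0,8,0]'
```

```text
t: 22.82
tcp_pos: [0.5254, -0.3724, 0.1019]
tool_rot: [0.326, 0.626, -0.327, 0.628]
force: [0.7, 0.4, 5.0]
finger_gap: 0.084
t: 23.2
tcp_pos: [0.5243, -0.3716, 0.1081]
tool_rot: [0.327, 0.628, -0.326, 0.627]
force: [0.8, -1.0, -4.4]
finger_gap: 0.078
```

```bash
python3 -m crank '[0,8,6,0,0,0,25,18,0,0,0,42,29,0,0,0,59,41,0,0,0,76,53,0,0,0,93,65,0,0,0,110,77,0,0,0,124,87,0,0,0,135,95,0,0,0,135,95,0,0]'; python3 -m crank '[0,0,0,-3,0,0,0,0,-6,0,0,0,0,-6,0]';python3 -c "
from h import *
a=snap('scene')['img'][40:240,110:310];b=snap('wrist')['img']
cv2.imwrite('pics/m2.png',np.hstack([cv2.resize(a,(400,400)),cv2.resize(b,(400,400))])[...,::-1]);st()"
```

```text
t: 24.45
tcp_pos: [0.6603, -0.2761, 0.1083]
tool_rot: [0.326, 0.627, -0.326, 0.628]
force: [-0.5, -0.1, -2.3]
finger_gap: 0.083
t: 24.82
tcp_pos: [0.6591, -0.2773, 0.1023]
tool_rot: [0.327, 0.627, -0.327, 0.627]
force: [-0.3, -1.5, -3.9]
finger_gap: 0.083
t24.93 tcp [ 659.2 -277.2  102.3] yaw_y 35.0 xz -1.000 F [ 0.1  0.1 -3.2] gap 0.084 q [-0.55  0.79  1.28 -0.    1.07 -1.16]
```

View pics/m2.png

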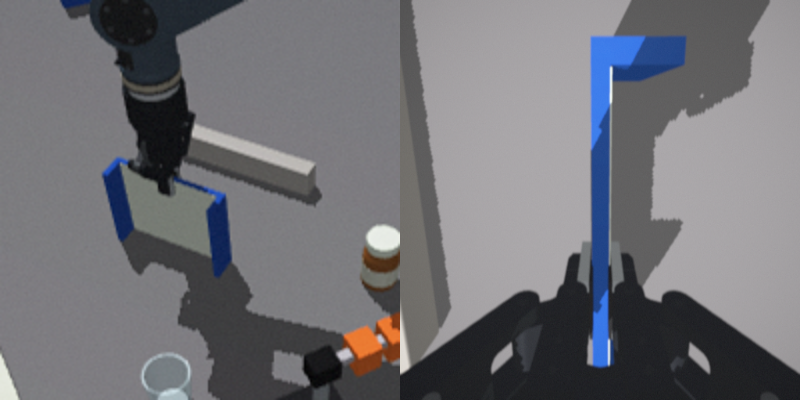

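```bash
python3 -m crank '[0,0,0,3,0,0,8,6,3,0,0,16,12,3,0,0,25,17,3,0,0,25,17,3,0,0,25,17,-1,0,0,25,17,-3,0,0,25,17,-5,0,0,25,17,-5,0]';python3 -m crank '[0,0,0,-2,0,0,0,0,-2,0]'
```

```text
t: 26.05
tcp_pos: [0.6849, -0.2596, 0.102]
tool_rot: [0.327, 0.627, -0.326, 0.628]
force: [-4.9, 4.8, 13.2]
finger_gap: 0.087
t: 26.3
tcp_pos: [0.685, -0.2595, 0.1019]
tool_rot: [0.327, 0.626, -0.326, 0.628]
force: [-6.9, 6.1, 20.9]
finger_gap: 0.083
```

```bash
python3 -m crank '[0.08,0,0,6,0,0.2,0,0,6,0,0.2,0,0,6,0,0.2,-5,-3,6,0,0.2,-10,-7,5,0,0.2,-15,-10,4,0,0.2,-20,-14,2,0,0.2,-25,-18,0,0,0.2,-25,-18,0,0]';python3 -c "
from h import *
a=snap('scene')['img'][40:240,110:310];b=snap('wrist')['img']
cv2.imwrite('pics/m3.png',np.hstack([cv2.resize(a,(400,400)),cv2.resize(b,(400,400))])[...,::-1]);st()"
```

```text
t: 27.42
tcp_pos: [0.6588, -0.2783, 0.0951]
tool_rot: [0.327, 0.627, -0.327, 0.627]
force: [-0.9, -0.2, -0.1]
finger_gap: 0.202
t27.52 tcp [ 659.5 -277.9   95.4] yaw_y 35.0 xz -1.000 F [-0.   0.1 -0.4] gap 0.200 q [-0.55  0.8   1.28  0.    1.06 -1.17]
```

View pics/m3.png

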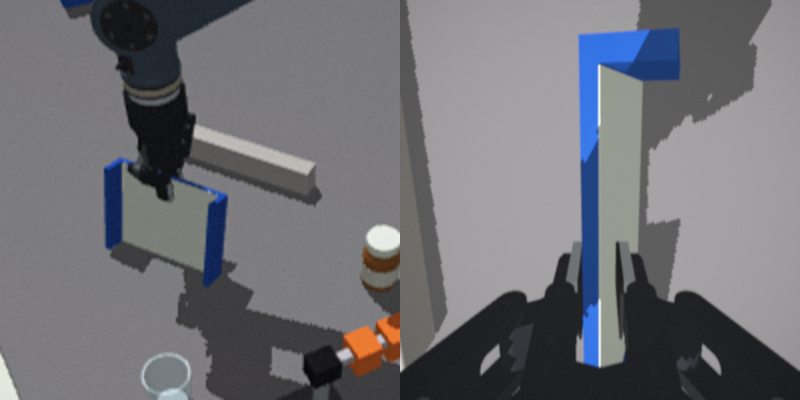

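```bash
python3 -m crank '[0.22,-4,-3,-2,0,0.22,-9,-6,-5,0,0.23,-14,-10,-9,0,0.24,-19,-13,-12,0,0.26,-23,-16,-17,0,0.28,-27,-19,-22,0,0.3,-33,-23,-31,0,0.35,-36,-25,-40,0,0.4,-39,-27,-50,0,0.4,-39,-27,-50,0]';python3 -c "
from h import *
a=snap('scene')['img'][40:240,110:310];b=snap('wrist')['img']
cv2.imwrite('pics/m4.png',np.hstack([cv2.resize(a,(400,400)),cv2.resize(b,(400,400))])[...,::-1]);st()"
```

```text
t: 28.78
tcp_pos: [0.6216, -0.3103, 0.0592]
tool_rot: [0.326, 0.623, -0.329, 0.63]
force: [-22.9, -0.5, 56.1]
finger_gap: 0.405
t28.88 tcp [ 621.7 -310.2   59.2] yaw_y 34.9 xz -1.000 F [-23.3  -1.1  55.3] gap 0.402 q [-0.62  0.82  1.37 -0.    0.95 -1.23]
```

View pics/m4.png

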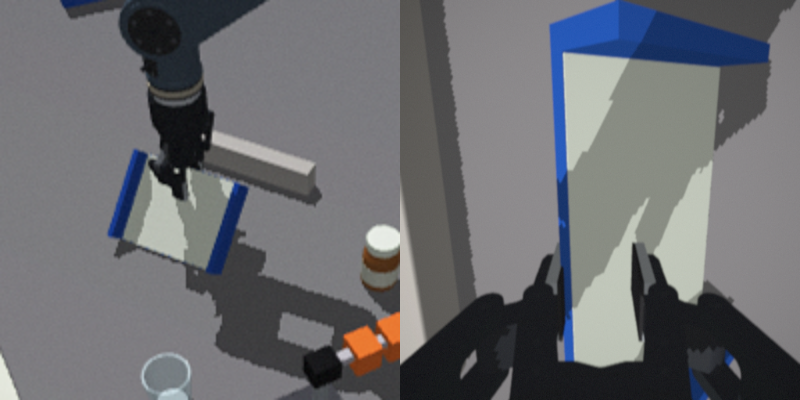

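```bash
python3 -m crank '[0.4,0,0,6,0,0.4,0,0,12,0,0.4,0,0,16,0,0.4,0,0,16,0]';python3 -c "
from h import *
a=snap('scene')['img'][40:240,110:310];b=snap('wrist')['img']
cv2.imwrite('pics/m5.png',np.hstack([cv2.resize(a,(400,400)),cv2.resize(b,(400,400))])[...,::-1]);a=st()
W=pts(snap('wrist'));t=np.array([.574,-.819]);n=np.array([.819,.574]);d=W[...,:2]*1000-np.array([447,-269]);T=d@t;N=d@n
H=hsv(snap('wrist'))
m=(abs(T-95)<15)&(W[...,2]>.01)&(N>60)&(N<230)
for k in range(60,230,8):
  q=m&(abs(N-k)<3)
  if q.any():print(k,(W[q][:,2].max()*1000).round(),(np.median(W[q][:,2])*1000).round())
"
```

```text
t: 29.38
tcp_pos: [0.6226, -0.3072, 0.0637]
tool_rot: [0.326, 0.624, -0.327, 0.63]
force: [0.4, -2.9, 9.9]
finger_gap: 0.404
t29.48 tcp [ 622.6 -307.2   63.6] yaw_y 34.9 xz -1.000 F [-1.1 -3.1 10.4] gap 0.400 q [-0.62  0.81  1.37 -0.    0.96 -1.23]
108 98.0 95.0
116 96.0 91.0
124 87.0 83.0
132 79.0 75.0
140 71.0 67.0
148 63.0 59.0
156 55.0 52.0
164 47.0 44.0
172 40.0 36.0
180 32.0 28.0
188 23.0 20.0
196 16.0 13.0
```

View pics/m5.png

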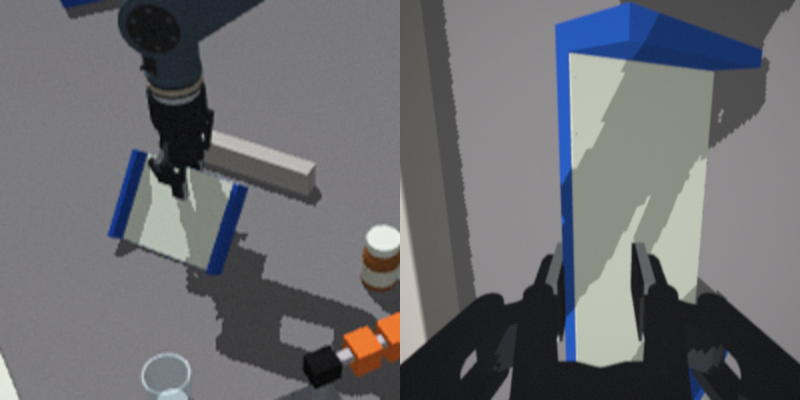

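```bash
python3 -m crank '[0.4,0,0,4,0,0.41,-2,-2,3,0,0.42,-5,-4,1,0,0.43,-8,-6,-3,0,0.445,-12,-8,-8,0,0.455,-14,-10,-11,0,0.465,-17,-12,-15,0,0.465,-17,-12,-15,0]' 40;cat > lw.py <<'E'
from h import *
import sys
a=snap('scene')['img'][40:240,110:310];b=snap('wrist')['img']
cv2.imwrite('pics/%s.png'%sys.argv[1],np.hstack([cv2.resize(a,(400,400)),cv2.resize(b,(400,400))])[...,::-1]);a=st()
W=pts(snap('wrist'));t=np.array([.574,-.819]);n=np.array([.819,.574]);d=W[...,:2]*1000-np.array([447,-269]);T=d@t;N=d@n
print('tcp n',(a['tcp_pos'][:2]*1000-[447,-269])@n)
m=(abs(T-90)<15)&(W[...,2]>.005)&(N>40)&(N<230)
for k in range(40,230,10):
  q=m&(abs(N-k)<3)
  if q.any():print(k,(np.median(W[q][:,2])*1000).round(),end='; ')
E
python3 lw.py m6
```

```text
t: 30.58
tcp_pos: [0.6026, -0.3168, 0.0457]
tool_rot: [0.326, 0.628, -0.327, 0.627]
force: [-0.9, 0.0, -0.6]
finger_gap: 0.463
t30.68 tcp [ 603.3 -316.8   46.2] yaw_y 35.0 xz -1.000 F [-1.3 -1.  -1. ] gap 0.465 q [-0.65  0.82  1.4  -0.    0.92 -1.26]
tcp n 100.59728995025894
80 63.0; 90 65.0; 100 60.0; 110 55.0; 120 50.0; 130 44.0; 140 39.0; 150 34.0; 160 29.0; 170 23.0; 180 18.0; 190 13.0; 200 8.0;
```

View pics/m6.png

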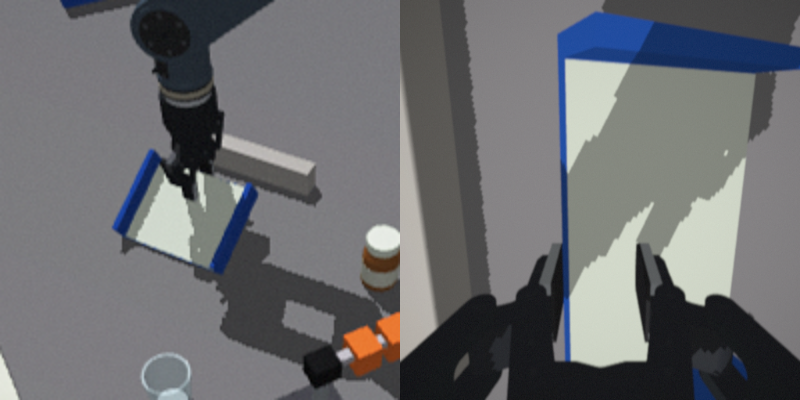

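```bash
python3 -m crank '[0.468,-2,-1,-4,0,0.473,-4,-3,-8,0,0.477,-6,-4,-12,0,0.478,-7,-5,-16,0,0.48,-8,-6,-19,0,0.48,-9,-6,-22,0,0.48,-9,-6,-22,0]';python3 lw.py m7
```

```text
t: 31.6
tcp_pos: [0.5944, -0.3226, 0.0241]
tool_rot: [0.327, 0.627, -0.326, 0.627]
force: [0.1, -0.0, 0.5]
finger_gap: 0.482
t31.70 tcp [ 594.6 -322.8   24.5] yaw_y 35.0 xz -1.000 F [-0.1 -0.7 -0.2] gap 0.478 q [-0.66  0.85  1.42  0.    0.87 -1.27]
tcp n 90.036367806754
70 8.0; 80 9.0; 90 9.0; 100 9.0; 110 9.0; 120 9.0; 130 9.0; 140 9.0; 150 9.0; 160 8.0; 170 9.0; 180 9.0; 190 9.0; 200 9.0;
```

View pics/m7.png

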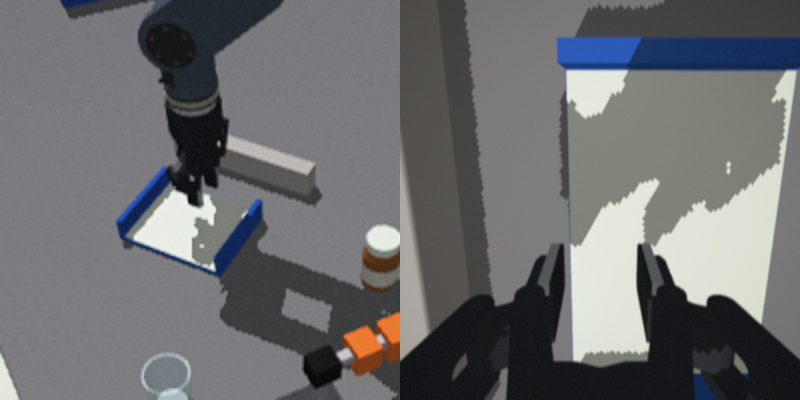

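```bash
python3 -m crank '[0.48,0,0,60,0,0.48,0,0,120,0,0.48,0,0,180,0,0.6,-10,50,215,0.15,0.6,-25,110,215,0.33,0.6,-40,170,215,0.5,0.6,-60,230,215,0.67,0.6,-80,290,215,0.85,0.6,-100,340,215,0.92,0.6,-125,390,215,0.925]'; python3 -m crank '[0.6,-25,33,0,0,0.6,-25,33,0,0,0.6,-25,33,0,0]'
cat > bk.py <<'E'
from h import *
a=st()
for c in('wrist','top','scene'):
    s=snap(c,'bk_'+c);W=pts(s);H=hsv(s)
    m=(H[...,0]<14)&(H[...,1]>150)&(H[...,2]>70)&(W[...,2]>.1555)&(W[...,2]<.1625)&(W[...,1]>.04)&(W[...,1]<.2)
    nl,lab,q,_=cv2.connectedComponentsWithStats(m.astype(np.uint8))
    for i in range(1,nl):
        if q[i,4]>8:
            P=W[lab==i];print(c,q[i,4],'min',P.min(0)[:2].round(4),'max',P.max(0)[:2].round(4),'mid',((P.min(0)+P.max(0))/2)[:2].round(4),'z',np.median(P[:,2]).round(4))
    m=(H[...,1]<60)&(W[...,2]>.146)&(W[...,2]<.154)&(W[...,1]>.06)&(W[...,1]<.14)&(W[...,0]>.4)&(W[...,0]<.64)
    P=W[m]
    if len(P)>10:
        print(c,'bar',len(P),P[:,0].min(),P[:,0].max())
        for lo in np.arange(.44,.64,.02):
            k=P[(P[:,0]>lo)&(P[:,0]<lo+.02)]
            if len(k)>5:print(lo.round(2),((k[:,1].min()+k[:,1].max())/2).round(4),(np.ptp(k[:,1])).round(4),end='; ')
        print()
E
python3 bk.py
```

```text
t: 33.0
tcp_pos: [0.4691, 0.0689, 0.2399]
tool_rot: [0.012, 0.706, -0.012, 0.708]
force: [0.7, 0.6, 0.1]
finger_gap: 0.599
t: 33.38
tcp_pos: [0.4453, 0.1001, 0.2399]
tool_rot: [0.012, 0.706, -0.012, 0.708]
force: [-0.3, -0.5, 0.2]
finger_gap: 0.604
t33.38 tcp [445.3 100.1 239.9] yaw_y 88.0 xz -1.000 F [-0.3 -0.5  0.2] gap 0.604 q [-0.02  0.29  1.83 -0.    1.03 -1.56]
wrist 298 min [0.4793 0.0835] max [0.5114 0.1177] mid [0.4954 0.1006] z 0.1586
wrist 351 min [0.5309 0.0818] max [0.5628 0.1163] mid [0.5468 0.0991] z 0.1586
wrist bar 868 0.45722577055756686 0.5740632636261825
0.44 0.1021 0.0116; 0.46 0.1017 0.0123; 0.48 0.1011 0.0096; 0.5 0.0998 0.0115; 0.52 0.0996 0.0119; 0.56 0.0978 0.0113; 
top 153 min [0.5749 0.0805] max [0.6034 0.1134] mid [0.5892 0.0969] z 0.1578
top 151 min [0.5334 0.0833] max [0.5619 0.1135] mid [0.5477 0.0984] z 0.1576
top 90 min [0.4927 0.0835] max [0.5113 0.1158] mid [0.502  0.0996] z 0.1577
top bar 106 0.5136761448412739 0.6348565306113574
0.5 0.1006 0.0091; 0.52 0.0995 0.0118; 0.56 0.0981 0.0095; 0.6 0.0966 0.012; 0.62 0.0953 0.0287; 
scene 171 min [0.4817 0.0847] max [0.5133 0.1204] mid [0.4975 0.1026] z 0.1578
scene 174 min [0.5343 0.0831] max [0.5643 0.1189] mid [0.5493 0.101 ] z 0.1578
scene 183 min [0.5741 0.0808] max [0.6058 0.1165] mid [0.59   0.0987] z 0.1578
scene bar 129 0.4594907303074381 0.638364205895412
0.46 0.1038 0.0127; 0.5 0.102 0.0132; 0.52 0.102 0.0122; 0.56 0.0992 0.0125; 0.6 0.0976 0.0133; 0.62 0.1029 0.0208;
```

View pics/bk_wrist.png

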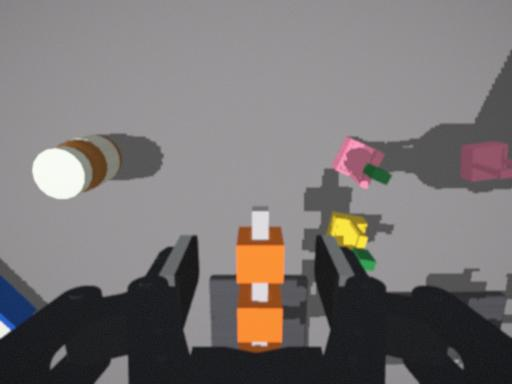

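View pics/bk_scene.png

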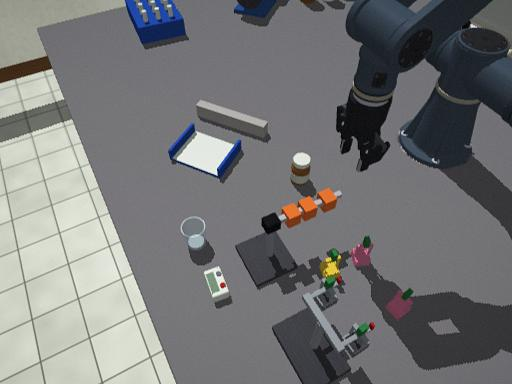

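```bash
python3 -m crank '[0.7,25,0,0,0,0.7,51,0,0,0,0.7,51,0,-40,0,0.7,51,0,-80,0,0.7,51,0,-113,0,0.7,51,0,-113,0]'; python3 -m crank '[0.4,0,0,0,0,0.3,0,0,0,0,0.3,0,0,0,0,0.3,0,0,0,0]' 40;python3 -m crank '[0.3,0,0,3,0,0.3,0,0,3,0]'
```

```text
t: 34.28
tcp_pos: [0.4942, 0.0993, 0.1242]
tool_rot: [0.013, 0.709, -0.013, 0.705]
force: [-0.1, -1.1, 0.1]
finger_gap: 0.698
t: 34.78
tcp_pos: [0.4966, 0.1001, 0.1278]
tool_rot: [0.012, 0.706, -0.012, 0.708]
force: [-0.4, -1.5, 5.7]
finger_gap: 0.395
t: 35.02
tcp_pos: [0.4953, 0.1003, 0.1295]
tool_rot: [0.012, 0.707, -0.012, 0.707]
force: [0.3, 0.5, -1.2]
finger_gap: 0.393
```

```bash
python3 -m crank '[0.3,-8,0,0,0,0.3,-16,0.5,0,0]';python3 -m crank '[0.3,-10,0.5,0,0,0.3,-22,1,0,0,0.3,-34,1.5,0,0,0.3,-46,2,0,0,0.3,-54,2,0,0,0.3,-54,2,0,0]'; python3 bk.py | head -8
```

```text
t: 35.28
tcp_pos: [0.4784, 0.1008, 0.1291]
tool_rot: [0.012, 0.707, -0.012, 0.707]
force: [0.8, 0.6, -0.4]
finger_gap: 0.394
t: 36.02
tcp_pos: [0.4248, 0.1028, 0.1294]
tool_rot: [0.012, 0.707, -0.012, 0.707]
force: [-0.2, 1.3, -1.0]
finger_gap: 0.389
t36.02 tcp [424.8 102.8 129.4] yaw_y 88.0 xz -1.000 F [-0.2  1.3 -1. ] gap 0.389 q [-0.02  0.46  1.99 -0.    0.7  -1.56]
wrist 6954 min [0.4073 0.0853] max [0.4392 0.1208] mid [0.4233 0.103 ] z 0.1606
wrist bar 857 0.4088410710349035 0.4633680194713402
0.44 0.1022 0.012; 0.46 0.1019 0.0115; 
top 164 min [0.5749 0.0807] max [0.6037 0.1134] mid [0.5893 0.0971] z 0.1576
top 145 min [0.5333 0.0832] max [0.562  0.1135] mid [0.5477 0.0984] z 0.1579
top bar 210 0.46321118698687735 0.636890805062289
0.46 0.1019 0.0118; 0.48 0.1007 0.0096; 0.5 0.1005 0.0099; 0.52 0.0995 0.0119; 0.56 0.098 0.0096; 0.6 0.0964 0.012; 0.62 0.0952 0.0287;
```

View pics/bk_scene.png

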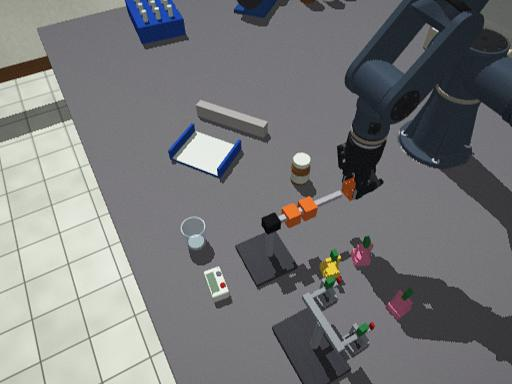

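```bash
cat > tr.py <<'E'
from h import *
for c in('scene','top'):
    s=snap(c);W=pts(s);H=hsv(s)
    B=(W[...,0]>.4)&(W[...,0]<.85)&(W[...,1]>-.55)&(W[...,1]<-.1)
    m=B&(H[...,0]>105)&(H[...,0]<130)&(H[...,1]>150)&(W[...,2]>.034)&(W[...,2]<.042)
    if m.sum()>20: r=rect(W[m]);print(c,'rails',m.sum(),[np.round(v,1) for v in r[0]],r[1])
    f=B&(H[...,1]<50)&(H[...,2]>150)&(abs(W[...,2]-.008)<.004)
    if f.sum()>20:
        f=cv2.morphologyEx(f.astype(np.uint8),cv2.MORPH_OPEN,np.ones((3,3)))>0
        r=rect(W[f]);print(c,'floor',f.sum(),[np.round(v,1) for v in r[0]],np.median(W[f][:,2]))
E
python3 tr.py
```

```text
scene rails 187 [array([ 632.6, -291.3]), array([130.2, 171.6]), np.float64(35.1)] [[530.0, -258.0], [629.0, -399.0], [735.0, -324.0], [637.0, -184.0]]
scene floor 1132 [array([ 631.5, -295. ]), array([131.7, 128.3]), np.float64(35.9)] 0.006719814409657965
top rails 207 [array([ 629.8, -294.1]), array([125.8, 168.8]), np.float64(34.9)] [[530.0, -261.0], [626.0, -399.0], [730.0, -327.0], [633.0, -189.0]]
top floor 1940 [array([ 629.9, -293. ]), array([128.6, 135.9]), np.float64(35.0)] 0.007324401632874511
```

```bash
python3 -m crank '[0.3,5,-10,20,-0.03,0.3,25,-50,40,-0.13,0.3,48,-100,40,-0.24,0.3,71,-152,40,-0.35,0.3,94,-204,40,-0.46,0.3,118,-256,40,-0.57,0.3,142,-308,40,-0.68,0.3,168,-360,40,-0.78,0.3,192,-410,40,-0.87,0.3,210,-452,40,-0.925]'; python3 -m crank '[0.3,0,0,-40,0,0.3,0,0,-80,0,0.3,0,0,-120,0,0.3,0,0,-140,0,0.3,0,0,-140,0]'; python3 -c "
from h import *
st();snap('wrist','w12')"
```

```text
t: 37.52
tcp_pos: [0.6363, -0.3516, 0.1688]
tool_rot: [0.327, 0.627, -0.327, 0.627]
force: [0.3, 0.1, -0.9]
finger_gap: 0.393
t: 38.15
tcp_pos: [0.6346, -0.3486, 0.0275]
tool_rot: [0.327, 0.629, -0.326, 0.626]
force: [0.3, -0.8, -1.0]
finger_gap: 0.394
t38.15 tcp [ 634.6 -348.6   27.5] yaw_y 35.0 xz -1.000 F [ 0.3 -0.8 -1. ] gap 0.394 q [-0.66  0.89  1.28 -0.    0.97 -1.27]
```

View pics/w12.png

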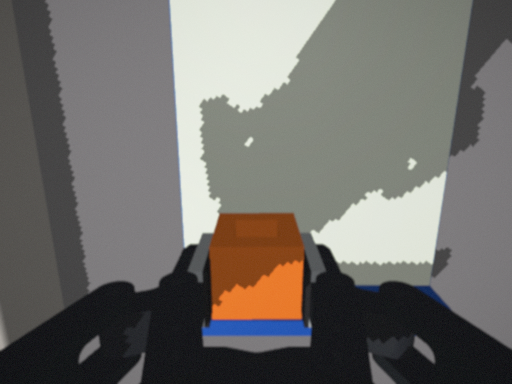

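```bash
python3 -m crank '[0.3,0,0,-8,0,0.3,0,0,-13,0,0.3,0,0,-13,0]'; python3 -m crank '[0.3,0,0,-2,0,0.5,0,0,-1,0,0.58,0,0,0,0,0.58,0,0,0,0,0.58,0,0,50,0,0.58,0,0,110,0]'; python3 -c "
from h import *
st();snap('wrist','w13')"
```

```text
t: 38.58
tcp_pos: [0.6355, -0.3492, 0.0166]
tool_rot: [0.326, 0.627, -0.326, 0.627]
force: [0.3, -0.1, -0.9]
finger_gap: 0.392
t: 39.33
tcp_pos: [0.6345, -0.3486, 0.1256]
tool_rot: [0.327, 0.629, -0.326, 0.626]
force: [0.8, -0.3, -1.1]
finger_gap: 0.581
t39.33 tcp [ 634.5 -348.6  125.6] yaw_y 35.0 xz -1.000 F [ 0.8 -0.3 -1.1] gap 0.581 q [-0.66  0.77  1.24  0.    1.13 -1.27]
```

View pics/w13.png

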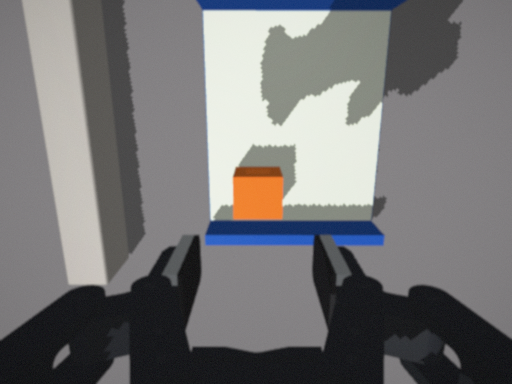

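```bash
python3 -m crank '[0.6,0,0,60,0,0.6,-8,40,115,0.1,0.6,-16,90,115,0.22,0.6,-26,142,115,0.34,0.6,-36,194,115,0.45,0.6,-46,246,115,0.56,0.6,-56,298,115,0.67,0.7,-66,350,115,0.78,0.7,-76,402,115,0.87,0.7,-87,448,115,0.925]'; python3 -m crank '[0.7,-20,0,0,0,0.7,-20,0,0,0]'; python3 bk.py|grep -v ';'; python3 tr.py
```

```text
t: 40.62
tcp_pos: [0.5481, 0.1005, 0.2417]
tool_rot: [0.012, 0.707, -0.011, 0.707]
force: [0.7, -0.6, 0.2]
finger_gap: 0.695
t: 40.88
tcp_pos: [0.5272, 0.0995, 0.2415]
tool_rot: [0.012, 0.707, -0.012, 0.707]
force: [0.0, -0.8, -0.4]
finger_gap: 0.703
t40.88 tcp [527.2  99.5 241.5] yaw_y 88.1 xz -1.000 F [ 0.  -0.8 -0.4] gap 0.703 q [-0.02  0.39  1.64 -0.    1.11 -1.56]
wrist 256 min [0.531  0.0817] max [0.5624 0.1161] mid [0.5467 0.0989] z 0.1587
wrist 298 min [0.5715 0.0802] max [0.6041 0.1144] mid [0.5878 0.0973] z 0.1586
wrist bar 2356 0.4583451013729829 0.6247331098484367
scene 176 min [0.533  0.0831] max [0.5646 0.1182] mid [0.5488 0.1006] z 0.1578
scene 187 min [0.5743 0.0813] max [0.6055 0.1167] mid [0.5899 0.099 ] z 0.158
scene bar 206 0.4602626547642439 0.6380489707073007
scene rails 179 [array([ 631.4, -291.7]), array([130.7, 171.9]), np.float64(35.3)] [[528.0, -259.0], [628.0, -400.0], [734.0, -324.0], [635.0, -184.0]]
scene floor 1004 [array([ 630.9, -290.3]), array([131., 135.]), np.float64(36.7)] 0.006773814871591954
top rails 203 [array([ 629.9, -294. ]), array([125.6, 168.9]), np.float64(34.9)] [[530.0, -261.0], [627.0, -399.0], [730.0, -327.0], [633.0, -189.0]]
top floor 1744 [array([ 630.5, -293.6]), array([128.6, 137.3]), np.float64(34.8)] 0.0073402540396670934
```

```bash
python3 -m crank '[0.7,20,-1,0,0,0.7,20,-1,-40,0,0.7,20,-1,-80,0,0.7,20,-1,-116,0,0.7,20,-1,-116,0,0.4,20,-1,-116,0,0.3,20,-1,-116,0,0.3,20,-1,-116,0,0.3,20,-1,-116,0]' 40;python3 -m crank '[0.3,0,0,3,0,0.3,0,0,3,0]';python3 -m crank '[0.3,-10,0.5,0,0,0.3,-22,1,0,0,0.3,-34,1.5,0,0,0.3,-48,2,0,0]'
```

```text
t: 42.25
tcp_pos: [0.5498, 0.0976, 0.127]
tool_rot: [0.012, 0.706, -0.012, 0.708]
force: [-0.5, 0.3, 6.7]
finger_gap: 0.394
t: 42.5
tcp_pos: [0.5483, 0.0978, 0.1286]
tool_rot: [0.012, 0.707, -0.012, 0.707]
force: [0.4, -0.3, -0.2]
finger_gap: 0.391
t: 43.0
tcp_pos: [0.4993, 0.0998, 0.1284]
tool_rot: [0.012, 0.707, -0.012, 0.707]
force: [-1.2, 0.3, 0.1]
finger_gap: 0.393
```

```bash
python3 -m crank '[0.3,-13,0.5,0,0,0.3,-26,1,0,0,0.3,-40,1.5,0,0,0.3,-52,2,0,0,0.3,-64,2.5,0,0,0.3,-76,3,0,0,0.3,-76,3,0,0]'; python3 bk.py|grep -v ';'
```

```text
t: 43.88
tcp_pos: [0.4232, 0.1028, 0.1283]
tool_rot: [0.012, 0.708, -0.012, 0.706]
force: [0.2, -0.2, 0.1]
finger_gap: 0.393
t43.88 tcp [423.2 102.8 128.3] yaw_y 88.0 xz -1.000 F [ 0.2 -0.2  0.1] gap 0.393 q [-0.02  0.46  1.99  0.    0.69 -1.56]
wrist 6949 min [0.4041 0.0853] max [0.4359 0.1204] mid [0.42   0.1028] z 0.1602
wrist bar 738 0.40567898888452103 0.4603600000457453
top 157 min [0.5751 0.0804] max [0.6036 0.1134] mid [0.5893 0.0969] z 0.1577
top bar 285 0.4632100251189327 0.6398724341773989
scene 99 min [0.4135 0.0859] max [0.4405 0.1216] mid [0.427  0.1037] z 0.1592
scene 184 min [0.5737 0.0809] max [0.6058 0.1165] mid [0.5897 0.0987] z 0.1577
scene bar 312 0.42390723716335355 0.6394760302227263
```

```bash
python3 -m crank '[0.3,4,-8,20,-0.03,0.3,21,-46,40,-0.13,0.3,41,-91,40,-0.24,0.3,62,-137,40,-0.35,0.3,82,-183,40,-0.46,0.3,103,-230,40,-0.57,0.3,124,-276,40,-0.68,0.3,146,-323,40,-0.78,0.3,168,-370,40,-0.87,0.3,186,-412,40,-0.925]'; python3 -m crank '[0.3,0,0,-40,0,0.3,0,0,-80,0,0.3,0,0,-120,0,0.3,0,0,-143,0,0.3,0,0,-150,0,0.3,0,0,-152,0,0.3,0,0,-152,0]'; python3 -m crank '[0.5,0,0,1,0,0.58,0,0,2,0,0.58,0,0,2,0,0.58,0,0,50,0,0.58,0,0,110,0]'; python3 -c "
from h import *
st();snap('wrist','w14')"
```

```text
t: 45.28
tcp_pos: [0.6115, -0.3116, 0.1681]
tool_rot: [0.327, 0.627, -0.327, 0.627]
force: [0.1, -1.1, -1.7]
finger_gap: 0.39
t: 46.15
tcp_pos: [0.6114, -0.3099, 0.0176]
tool_rot: [0.326, 0.626, -0.327, 0.628]
force: [-0.5, -0.1, -1.0]
finger_gap: 0.391
t: 46.78
tcp_pos: [0.6094, -0.3086, 0.1258]
tool_rot: [0.327, 0.629, -0.326, 0.626]
force: [0.5, -1.0, 0.7]
finger_gap: 0.573
t46.77 tcp [ 609.4 -308.6  125.8] yaw_y 35.0 xz -1.000 F [ 0.5 -1.   0.7] gap 0.573 q [-0.63  0.72  1.36 -0.    1.07 -1.24]
```

View pics/w14.png

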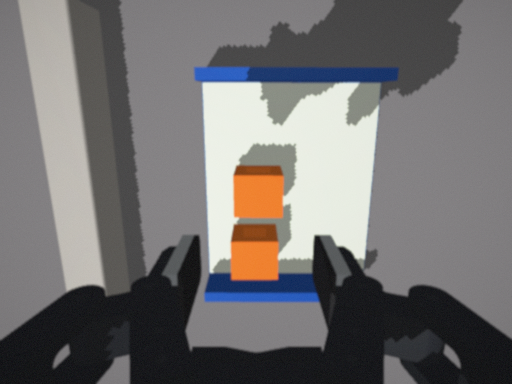

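```bash
python3 -m crank '[0.6,0,0,60,0,0.6,-4,36,115,0.1,0.6,-8,80,115,0.22,0.6,-12,127,115,0.34,0.6,-17,174,115,0.45,0.6,-22,221,115,0.56,0.6,-27,268,115,0.67,0.7,-32,315,115,0.78,0.7,-37,362,115,0.87,0.7,-41,407,115,0.925]'; python3 -m crank '[0.7,0,0,0,0,0.7,0,0,0,0]'; python3 bk.py|grep -v ';'
```

```text
t: 48.08
tcp_pos: [0.5692, 0.0993, 0.2416]
tool_rot: [0.012, 0.707, -0.012, 0.707]
force: [0.4, 0.5, 0.3]
finger_gap: 0.696
t: 48.32
tcp_pos: [0.5696, 0.0975, 0.2415]
tool_rot: [0.012, 0.707, -0.012, 0.707]
force: [0.3, -0.7, 0.7]
finger_gap: 0.708
t48.33 tcp [569.6  97.5 241.5] yaw_y 88.0 xz -1.000 F [ 0.3 -0.7  0.7] gap 0.708 q [-0.02  0.45  1.54 -0.    1.15 -1.56]
wrist 305 min [0.5719 0.0803] max [0.6035 0.1143] mid [0.5877 0.0973] z 0.1587
wrist bar 3597 0.45804983855750264 0.6245882701142034
scene 184 min [0.5742 0.0814] max [0.6054 0.1166] mid [0.5898 0.099 ] z 0.1577
scene bar 286 0.4593426156699807 0.6386967901695701
```

```bash
python3 -m crank '[0.7,18,0,0,0,0.7,18,0,-40,0,0.7,18,0,-80,0,0.7,18,0,-116,0,0.7,18,0,-116,0,0.4,18,0,-116,0,0.3,18,0,-116,0,0.3,18,0,-116,0,0.3,18,0,-116,0]' 40;python3 -m crank '[0.3,0,0,3,0,0.3,0,0,3,0]';python3 -m crank '[0.3,-10,0.5,0,0,0.3,-22,1,0,0,0.3,-34,1.5,0,0,0.3,-48,2,0,0,0.3,-62,2.5,0,0,0.3,-76,3,0,0,0.3,-90,3.5,0,0]'
```

```text
t: 49.6
tcp_pos: [0.5889, 0.0975, 0.1273]
tool_rot: [0.012, 0.706, -0.012, 0.708]
force: [0.1, -1.0, 6.3]
finger_gap: 0.394
t: 49.85
tcp_pos: [0.5873, 0.0979, 0.1285]
tool_rot: [0.012, 0.707, -0.012, 0.707]
force: [0.5, 0.5, -1.3]
finger_gap: 0.397
t: 50.72
tcp_pos: [0.4966, 0.1012, 0.1285]
tool_rot: [0.012, 0.707, -0.012, 0.707]
force: [-0.1, 0.1, -0.4]
finger_gap: 0.39
```

```bash
python3 -m crank '[0.3,-13,0.5,0,0,0.3,-26,1,0,0,0.3,-40,1,0,0,0.3,-52,1.5,0,0,0.3,-64,1.5,0,0,0.3,-74,2,0,0,0.3,-74,2,0,0]'; python3 bk.py|grep -v ';'
```

```text
t: 51.6
tcp_pos: [0.4225, 0.1033, 0.1284]
tool_rot: [0.012, 0.707, -0.012, 0.707]
force: [-0.1, 0.4, 0.3]
finger_gap: 0.391
t51.60 tcp [422.5 103.3 128.4] yaw_y 88.0 xz -1.000 F [-0.1  0.4  0.3] gap 0.391 q [-0.02  0.46  1.99  0.    0.69 -1.55]
wrist 6954 min [0.4054 0.086 ] max [0.4373 0.1212] mid [0.4213 0.1036] z 0.1601
wrist bar 709 0.4097727377504848 0.45996499224680865
top bar 359 0.4609506522347873 0.6368231861011551
scene 106 min [0.4126 0.086 ] max [0.441 0.121] mid [0.4268 0.1035] z 0.159
scene bar 380 0.42339212625898365 0.6382118030562818
```

```bash
python3 -m crank '[0.3,4,-8,20,-0.03,0.3,18,-42,40,-0.13,0.3,35,-83,40,-0.24,0.3,53,-124,40,-0.35,0.3,70,-166,40,-0.46,0.3,88,-208,40,-0.57,0.3,106,-250,40,-0.68,0.3,124,-292,40,-0.78,0.3,143,-335,40,-0.87,0.3,159,-374,40,-0.925]'; python3 -m crank '[0.3,0,0,0,0,0.3,0,0,-40,0,0.3,0,0,-80,0,0.3,0,0,-120,0,0.3,0,0,-143,0,0.3,0,0,-152,0,0.3,0,0,-155,0,0.3,0,0,-155,0]'; python3 -m crank '[0.5,0,0,1,0,0.58,0,0,2,0,0.58,0,0,2,0,0.58,0,0,50,0,0.58,0,0,110,0]'; python3 -c "
from h import *
st();snap('wrist','w15')"
```

```text
t: 53.0
tcp_pos: [0.5835, -0.2728, 0.1682]
tool_rot: [0.327, 0.627, -0.327, 0.627]
force: [0.5, -0.1, 0.0]
finger_gap: 0.392
t: 54.0
tcp_pos: [0.5831, -0.271, 0.0143]
tool_rot: [0.326, 0.627, -0.326, 0.628]
force: [-1.1, -0.1, 0.0]
finger_gap: 0.39
t: 54.62
tcp_pos: [0.5814, -0.2702, 0.123]
tool_rot: [0.327, 0.629, -0.326, 0.626]
force: [0.5, -0.2, -0.3]
finger_gap: 0.582
t54.62 tcp [ 581.4 -270.2  123. ] yaw_y 35.0 xz -1.000 F [ 0.5 -0.2 -0.3] gap 0.582 q [-0.61  0.68  1.48  0.    0.99 -1.22]
```

View pics/w15.png

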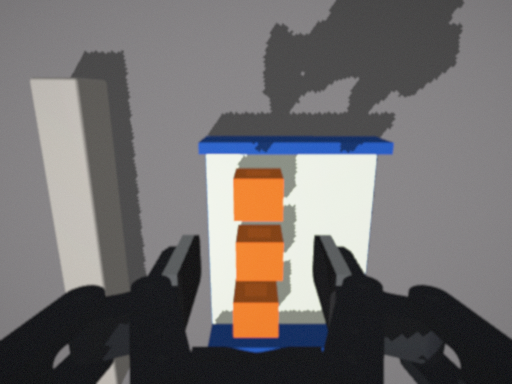

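```bash
python3 -m crank '[0.5,0,0,60,0,0.5,0,40,120,0.1,0.5,0,98,142,0.2,0.5,0,156,142,0.3,0.5,0,214,142,0.42,0.5,0,272,142,0.54,0.5,0,330,142,0.65,0.4,-2,388,142,0.75,0.4,-4,446,142,0.85,0.4,-6,504,142,0.94]'; python3 -m crank '[0.4,0,41,0,0,0.4,0,41,0,0,0.4,0,41,0,0]'
cat > ba.py <<'E'
from h import *
a=st()
for c in('wrist','top','scene'):
    s=snap(c,'ba_'+c);W=pts(s);H=hsv(s)
    m=(H[...,0]>50)&(H[...,0]<80)&(H[...,1]>110)&(W[...,2]>.172)&(W[...,2]<.25)
    nl,lab,q,_=cv2.connectedComponentsWithStats(m.astype(np.uint8))
    for i in range(1,nl):
        if q[i,4]>4:
            P=W[lab==i];zt=np.median(P[:,2]);r=rect(P);print(c,q[i,4],np.array(r[0][0]).round(1),np.array(r[0][1]).round(1),round(r[0][2],1),'mid',((P.min(0)+P.max(0))/2)[:2].round(4),'z',zt.round(4))
E
python3 ba.py
```

```text
t: 55.92
tcp_pos: [0.5762, 0.235, 0.2655]
tool_rot: [0.006, 0.707, -0.006, 0.707]
force: [1.2, 0.3, 0.4]
finger_gap: 0.4
t: 56.3
tcp_pos: [0.5763, 0.2738, 0.2652]
tool_rot: [0.007, 0.707, -0.007, 0.707]
force: [0.4, -1.2, 0.4]
finger_gap: 0.397
t56.30 tcp [576.3 273.8 265.2] yaw_y 88.9 xz -1.000 F [ 0.4 -1.2  0.4] gap 0.397 q [ 0.27  0.51  1.36 -0.    1.28 -1.28]
wrist 290 [616.6 276. ] [ 9.6 16.9] 89.2 mid [0.6165 0.276 ] z 0.1768
wrist 333 [618.8 375.8] [16.5 10.3] 2.9 mid [0.6189 0.3756] z 0.1767
top 13 [622.3 275.4] [6.1 9.5] 19.3 mid [0.6215 0.2747] z 0.1755
scene 50 [618.4 277.3] [17.4 10.7] 3.9 mid [0.6184 0.277 ] z 0.1755
scene 60 [621.3 376.9] [16.7 10.2] 0.3 mid [0.6213 0.3769] z 0.1761
```

View pics/ba_wrist.png

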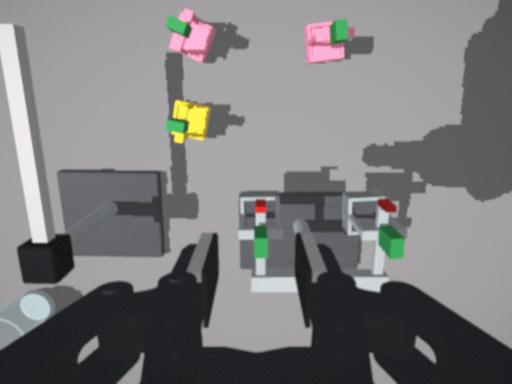

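```bash
python3 -m crank '[0.4,20,1,0,0,0.4,41,2,0,0,0.4,41,2,-40,0,0.4,41,2,-80,0,0.4,41,2,-109,0,0.4,41,2,-109,0,0.1,41,2,-109,0,0,41,2,-109,0,0,41,2,-109,0,0,41,2,-109,0]' 40;python3 -m crank '[0,0,0,6,0,0,0,0,12,0,0,0,0,12,0]'; python3 ba.py
```

```text
t: 57.7
tcp_pos: [0.6188, 0.2763, 0.1584]
tool_rot: [0.007, 0.706, -0.007, 0.708]
force: [-0.2, -0.4, 6.5]
finger_gap: 0.103
t: 58.08
tcp_pos: [0.6176, 0.2764, 0.1688]
tool_rot: [0.007, 0.707, -0.007, 0.707]
force: [-0.2, -0.2, -0.3]
finger_gap: 0.099
t58.08 tcp [617.6 276.4 168.8] yaw_y 88.9 xz -1.000 F [-0.2 -0.2 -0.3] gap 0.099 q [ 0.26  0.66  1.35  0.    1.13 -1.3 ]
wrist 1131 [614.8 276.4] [ 9.  18.1] 89.0 mid [0.6148 0.2765] z 0.187
wrist 1036 [619.  375.5] [16.8 11. ] 3.0 mid [0.6191 0.3754] z 0.1767
top 17 [616.3 374.7] [7.6 8.5] 2.2 mid [0.6163 0.3747] z 0.1754
scene 14 [623.7 273.8] [8.4 3.7] 32.3 mid [0.623  0.2749] z 0.1838
scene 59 [621.3 377.2] [15.9  9.9] 3.2 mid [0.6214 0.3772] z 0.1763
```

View pics/ba_scene.png

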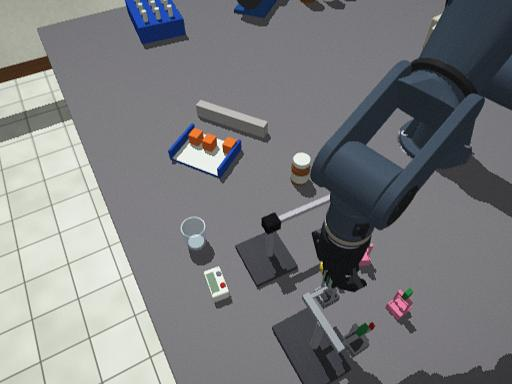

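```bash
python3 -m crank '[0,0,0,6,0,0,0,0,11,0,0,0,0,11,0]'; python3 -m crank '[0,-8,0,0,0,0,-16,0,0,0,0,-26,0.5,0,0,0,-36,0.5,0,0,0,-46,1,0,0,0,-58,1,0,0,0,-70,1,0,0,0,-70,1,0,0]'; python3 ba.py
```

```text
t: 58.6
tcp_pos: [0.618, 0.2763, 0.1803]
tool_rot: [0.007, 0.707, -0.007, 0.708]
force: [1.0, 0.7, -1.0]
finger_gap: 0.101
t: 59.6
tcp_pos: [0.5462, 0.2773, 0.1795]
tool_rot: [0.007, 0.707, -0.007, 0.707]
force: [-0.7, 1.1, -0.4]
finger_gap: 0.103
t59.60 tcp [546.2 277.3 179.5] yaw_y 88.9 xz -1.000 F [-0.7  1.1 -0.4] gap 0.103 q [ 0.29  0.57  1.51  0.    1.06 -1.26]
wrist 1302 [543.6 277.1] [ 9.2 17.9] 88.6 mid [0.5435 0.2773] z 0.1976
scene 31 [551.7 275.4] [9.5 6.7] 15.5 mid [0.5523 0.2764] z 0.1909
scene 63 [621.4 377. ] [16.5 10.4] 4.3 mid [0.6213 0.3772] z 0.1757
```

View pics/ba_scene.png

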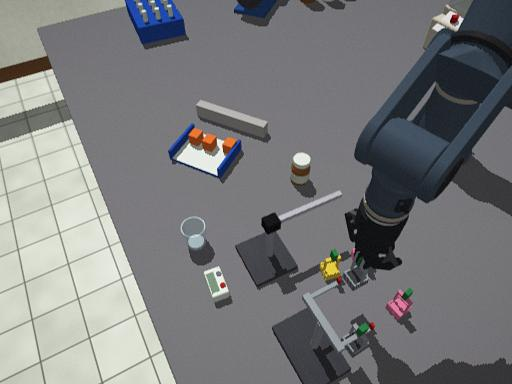

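View pics/ba_wrist.png

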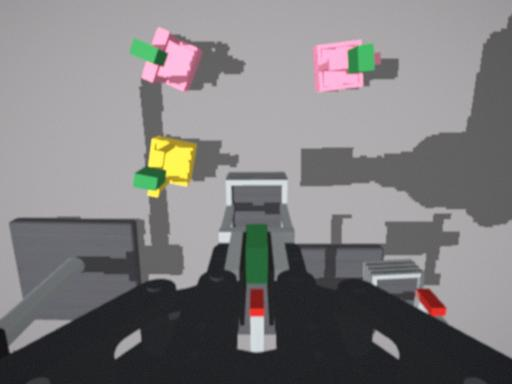

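```bash
python3 tr.py; python3 -m crank '[0,0,0,45,0,0,0,0,90,0,0,10,-40,90,-0.08,0,20,-90,90,-0.18,0,32,-145,90,-0.28,0,44,-200,90,-0.38,0,56,-255,90,-0.48,0,68,-310,90,-0.58,0,80,-365,90,-0.68,0,92,-420,90,-0.78]'; python3 -m crank '[0,12,-55,0,-0.08,0,23,-110,0,-0.16,0,34,-164,0,-0.16,0,34,-164,-60,-0.16,0,34,-164,-60,-0.16]'; python3 ba.py; python3 tr.py
```

```text
scene rails 183 [array([ 632.7, -291.1]), array([127.7, 171.5]), np.float64(35.2)] [[531.0, -258.0], [630.0, -398.0], [734.0, -324.0], [635.0, -184.0]]
scene floor 705 [array([ 633.9, -293.8]), array([129. , 130.2]), np.float64(38.3)] 0.006904145616003943
top rails 215 [array([ 629.9, -294.2]), array([126.1, 169.1]), np.float64(34.9)] [[530.0, -261.0], [627.0, -400.0], [730.0, -327.0], [633.0, -189.0]]
top floor 1312 [array([ 629.7, -292.6]), array([128.4, 134.6]), np.float64(35.0)] 0.007269232964402961
t: 61.1
tcp_pos: [0.64, -0.1449, 0.2694]
tool_rot: [0.277, 0.651, -0.276, 0.651]
force: [0.8, 1.2, -0.6]
finger_gap: 0.102
t: 61.72
tcp_pos: [0.6696, -0.3055, 0.2027]
tool_rot: [0.328, 0.632, -0.326, 0.622]
force: [0.1, 0.2, -2.2]
finger_gap: 0.102
t61.73 tcp [ 669.6 -305.5  202.7] yaw_y 34.9 xz -1.000 F [ 0.1  0.2 -2.2] gap 0.102 q [-0.58  0.72  1.13  0.    1.31 -1.19]
wrist 1329 [ 668.1 -303.7] [ 9.2 18.2] 35.1 mid [ 0.6678 -0.3034] z 0.2208
top 28 [620.1 375.2] [14.   9.3] 2.5 mid [0.6201 0.3752] z 0.1741
scene 20 [ 670.6 -296.6] [15.6  4.6] 49.4 mid [ 0.6714 -0.2981] z 0.2161
scene 63 [621.2 377. ] [16.7  9.9] 2.4 mid [0.6211 0.377 ] z 0.1757
scene rails 187 [array([ 631.4, -291.7]), array([132.4, 171.2]), np.float64(34.3)] [[529.0, -258.0], [625.0, -400.0], [734.0, -325.0], [638.0, -184.0]]
scene floor 641 [array([ 631.3, -291.7]), array([127.3, 135.8]), np.float64(36.6)] 0.006749850934757995
top rails 107 [array([ 646., -251.]), array([100.6, 207. ]), np.float64(70.8)] [[532.0, -264.0], [727.0, -333.0], [760.0, -238.0], [565.0, -169.0]]
top floor 1053 [array([ 635.7, -287.8]), array([114.4, 133.8]), np.float64(35.0)] 0.007234315921225143
```

View pics/ba_wrist.png

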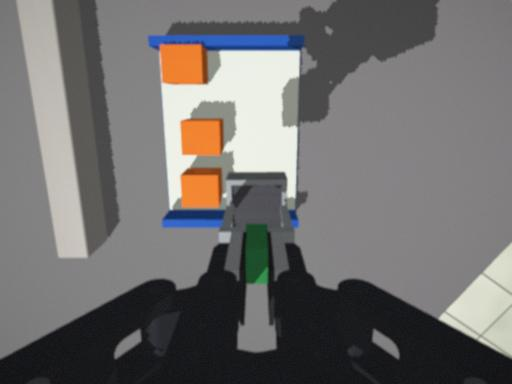

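```bash
python3 -m crank '[0,2,-2,-40,0,0,2,-2,-80,0,0,2,-2,-105,0,0,2,-2,-114,0,0,2,-2,-118,0,0,2,-2,-120,0,0,2,-2,-120,0]'; python3 -c "
from h import *
st();snap('scene','s20')
I=cv2.imread('pics/s20.png')[90:200,150:280];cv2.imwrite('pics/c20.png',cv2.resize(I,None,fx=5,fy=5,interpolation=cv2.INTER_CUBIC))"
```

```text
t: 62.85
tcp_pos: [0.6761, -0.3091, 0.0907]
tool_rot: [0.326, 0.627, -0.327, 0.628]
force: [0.1, -0.3, 0.0]
finger_gap: 0.103
t62.85 tcp [ 676.1 -309.1   90.7] yaw_y 35.0 xz -1.000 F [ 0.1 -0.3  0. ] gap 0.103 q [-0.58  0.84  1.2  -0.    1.1  -1.19]
```

View pics/c20.png

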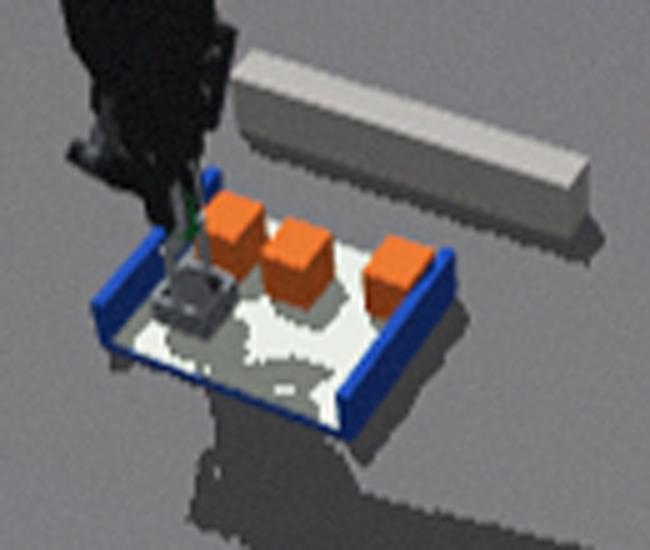

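```bash
python3 -m crank '[0,0,0,-4,0,0,0,0,-7,0,0,0,0,-7,0]'; python3 -m crank '[0,0,0,-2,0,0,0,0,-2,0]'
```

```text
t: 63.28
tcp_pos: [0.6752, -0.3086, 0.0818]
tool_rot: [0.326, 0.628, -0.326, 0.627]
force: [-0.4, -0.4, -0.9]
finger_gap: 0.102
t: 63.52
tcp_pos: [0.6757, -0.3089, 0.0815]
tool_rot: [0.326, 0.627, -0.326, 0.627]
force: [-1.2, 0.8, 5.1]
finger_gap: 0.102
```

Basket is touching the floor (Fz 5). I'll release it, rise, and measure.

```bash
python3 -m crank '[0.15,0,0,1,0,0.35,0,0,1,0,0.35,0,0,1,0,0.35,0,0,30,0,0.35,0,0,80,0,0.35,0,0,130,0,0.35,-40,40,160,0,0.35,-40,40,160,0]'
cat > inv.py <<'E'
from h import *
t=np.array([.574,-.819]);n=np.array([.819,.574]);C=np.array([630.5,-293.5])
st()
for c in('wrist','top','scene'):
    s=snap(c,'inv_'+c);W=pts(s);H=hsv(s)
    B=(W[...,0]>.4)&(W[...,0]<.85)&(W[...,1]>-.55)&(W[...,1]<-.1)
    for nm,m in dict(block=B&(H[...,0]<14)&(H[...,1]>150)&(abs(W[...,2]-.0435)<.004),tab=B&(H[...,0]>50)&(H[...,0]<80)&(H[...,1]>110)&(W[...,2]>.09)&(W[...,2]<.105),rails=B&(H[...,0]>105)&(H[...,0]<130)&(H[...,1]>150)&(W[...,2]>.034)&(W[...,2]<.042)).items():
        nl,lab,q,_=cv2.connectedComponentsWithStats(m.astype(np.uint8))
        for i in range(1,nl):
            if q[i,4]>10:
                P=W[lab==i][:,:2]*1000-C;N=P@n;T=P@t
                print(c,nm,q[i,4],'n %.0f..%.0f T %.0f..%.0f'%(N.min(),N.max(),T.min(),T.max()))
E
python3 inv.py
```

```text
t: 64.53
tcp_pos: [0.634, -0.2663, 0.2433]
tool_rot: [0.326, 0.627, -0.326, 0.628]
force: [0.1, 0.2, 0.2]
finger_gap: 0.352
t64.53 tcp [ 634.  -266.3  243.3] yaw_y 35.1 xz -1.000 F [0.1 0.2 0.2] gap 0.352 q [-0.56  0.6   1.25  0.    1.29 -1.17]
wrist block 528 n -54..-21 T -76..-48
wrist block 229 n -41..-8 T -16..14
wrist block 225 n -44..-11 T 32..62
wrist tab 207 n 23..33 T 28..44
wrist rails 955 n -66..63 T -85..-78
wrist rails 42 n -65..-58 T 76..84
wrist rails 500 n -17..55 T 76..84
top block 132 n -53..-21 T -76..-47
top rails 35 n 19..62 T -84..-78
top rails 63 n -63..17 T -85..-78
scene block 77 n -44..-7 T 29..61
scene block 88 n -40..-4 T -17..14
scene block 89 n -53..-17 T -78..-47
scene tab 25 n 25..38 T 27..44
scene rails 17 n -63..-33 T 76..84
scene rails 51 n -11..65 T 76..86
scene rails 91 n -64..66 T -87..-77
```

View pics/inv_wrist.png

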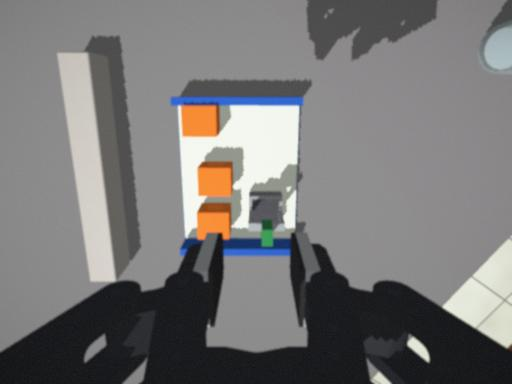

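```bash
python3 -m crank '[0.6,-33,-1,0,0,0.6,-67,-2,0,0,0.6,-67,-2,-60,0,0.6,-67,-2,-120,0,0.6,-67,-2,-180,0,0.6,-67,-2,-222,0,0.6,-67,-2,-226,0,0.6,-67,-2,-226,0]'; python3 -m crank '[0.4,0,0,0,0,0.3,0,0,0,0,0.3,0,0,0,0,0.3,0,0,0,0,0.3,0,0,10,0,0.3,0,0,10,0]' 40; python3 -c "
from h import *
st();snap('wrist','w21')"
```

```text
t: 65.68
tcp_pos: [0.5693, -0.2716, 0.0144]
tool_rot: [0.326, 0.627, -0.327, 0.627]
force: [0.3, 0.1, -0.3]
finger_gap: 0.6
t: 66.42
tcp_pos: [0.5692, -0.2713, 0.0256]
tool_rot: [0.326, 0.626, -0.327, 0.628]
force: [0.8, -2.1, 0.9]
finger_gap: 0.388
t66.42 tcp [ 569.2 -271.3   25.6] yaw_y 35.0 xz -1.000 F [ 0.8 -2.1  0.9] gap 0.388 q [-0.62  0.8   1.55 -0.    0.78 -1.23]
```

View pics/w21.png

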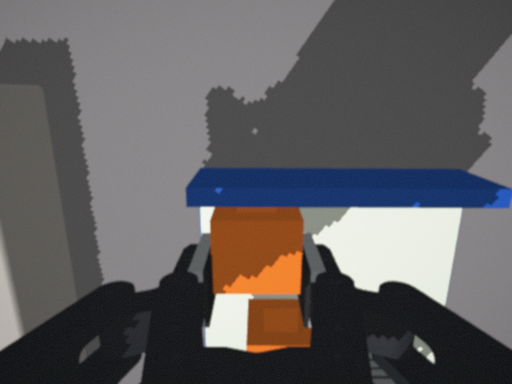

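```bash
python3 -m crank '[0.3,6,-1,0,0,0.3,12,-2,0,0,0.3,18,-2,0,0,0.3,18,-2,0,0,0.3,18,-2,-5,0,0.3,18,-2,-10,0,0.3,18,-2,-11,0,0.3,18,-2,-11,0]'; python3 -m crank '[0.5,0,0,0,0,0.58,0,0,1,0,0.58,0,0,1,0,0.58,0,0,50,0,0.58,0,0,110,0,0.5,0,0,170,0,0.5,0,0,220,0]';python3 inv.py
```

```text
t: 67.47
tcp_pos: [0.5863, -0.2726, 0.0166]
tool_rot: [0.326, 0.627, -0.326, 0.627]
force: [-5.5, 2.5, 18.5]
finger_gap: 0.391
t: 68.35
tcp_pos: [0.5867, -0.2729, 0.2355]
tool_rot: [0.326, 0.627, -0.327, 0.628]
force: [0.4, 0.5, 0.2]
finger_gap: 0.496
t68.35 tcp [ 586.7 -272.9  235.5] yaw_y 35.0 xz -1.000 F [0.4 0.5 0.2] gap 0.496 q [-0.61  0.55  1.37  0.    1.22 -1.22]
wrist block 984 n -40..-8 T -67..-37
wrist block 847 n -41..-9 T -17..13
wrist block 790 n -45..-12 T 30..62
wrist rails 1015 n -65..63 T -86..-78
wrist rails 643 n -66..28 T 75..83
top block 11 n -23..-12 T 32..38
top block 125 n -40..-8 T -17..13
top block 133 n -39..-7 T -66..-36
top rails 88 n -64..47 T -86..-79
scene block 79 n -43..-7 T 29..62
scene block 87 n -40..-4 T -19..13
scene block 92 n -39..-4 T -69..-38
scene tab 25 n 26..36 T 27..43
scene rails 22 n -62..-35 T 74..82
scene rails 52 n -8..65 T 74..84
scene rails 87 n -62..67 T -87..-78
```

```bash
python3 -m crank '[0.5,0,20,30,0.05,0.5,0,78,30,0.15,0.5,0,136,30,0.27,0.5,0,194,30,0.39,0.5,0,252,30,0.5,0.5,0,310,30,0.6,0.4,0,368,30,0.7,0.4,-2,426,30,0.8,0.4,-4,484,30,0.9,0.4,-6,542,30,0.942]'; python3 -m crank '[0.4,0,53,0,0,0.4,-2,106,0,0,0.4,-2,106,0,0,0.4,-2,106,0,0]';python3 ba.py
```

```text
t: 69.75
tcp_pos: [0.5792, 0.2707, 0.2607]
tool_rot: [0.005, 0.709, -0.006, 0.706]
force: [1.0, 0.3, -0.5]
finger_gap: 0.396
t: 70.25
tcp_pos: [0.5775, 0.3746, 0.261]
tool_rot: [0.005, 0.708, -0.007, 0.706]
force: [0.5, 0.3, 0.4]
finger_gap: 0.399
t70.25 tcp [577.5 374.6 261. ] yaw_y 89.0 xz -1.000 F [0.5 0.3 0.4] gap 0.399 q [ 0.41  0.59  1.22 -0.    1.34 -1.14]
wrist 304 [618.9 376. ] [17.   9.8] 2.5 mid [0.6189 0.3761] z 0.1768
top 32 [620.1 374.9] [ 8.5 13.9] 89.8 mid [0.6201 0.3749] z 0.1745
scene 65 [621.2 377.1] [16.8 10.6] 0.5 mid [0.6212 0.3771] z 0.1761
```

View pics/ba_wrist.png

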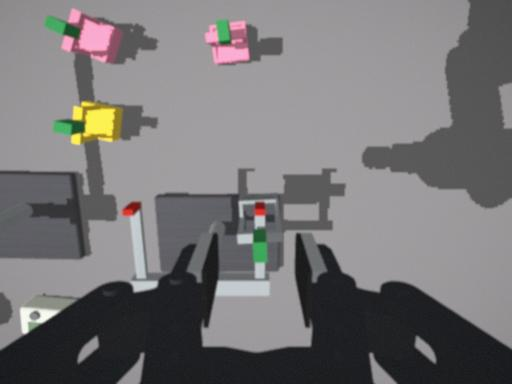

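```bash
python3 -m crank '[0.4,20,1,0,0,0.4,42,2,0,0,0.4,42,2,-40,0,0.4,42,2,-80,0,0.4,42,2,-105,0,0.4,42,2,-105,0,0.1,42,2,-105,0,0,42,2,-105,0,0,42,2,-105,0,0,42,2,-105,0]' 40;python3 -m crank '[0,0,0,6,0,0,0,0,12,0,0,0,0,18,0,0,0,0,23,0,0,0,0,23,0]'; python3 ba.py
```

```text
t: 71.65
tcp_pos: [0.6217, 0.3774, 0.1604]
tool_rot: [0.007, 0.706, -0.006, 0.708]
force: [0.5, -2.0, 5.0]
finger_gap: 0.104
t: 72.28
tcp_pos: [0.6208, 0.3774, 0.182]
tool_rot: [0.006, 0.707, -0.006, 0.707]
force: [-0.1, 0.5, -0.7]
finger_gap: 0.102
t72.28 tcp [620.8 377.4 182. ] yaw_y 89.0 xz -1.000 F [-0.1  0.5 -0.7] gap 0.102 q [ 0.39  0.72  1.19  0.    1.23 -1.16]
wrist 1245 [617.4 377.5] [17.5  9.3] 0.7 mid [0.6175 0.3774] z 0.198
scene 47 [623.8 376. ] [14.9  6.3] 7.3 mid [0.6241 0.3765] z 0.1959
```

```bash
python3 -m crank '[0,-8,0,0,0,0,-16,0,0,0,0,-26,0.5,0,0,0,-36,0.5,0,0,0,-46,1,0,0,0,-58,1,0,0,0,-72,1,0,0,0,-72,1,0,0]'; python3 ba.py; python3 inv.py | grep -v wrist
```

```text
t: 73.42
tcp_pos: [0.547, 0.3783, 0.1815]
tool_rot: [0.006, 0.707, -0.006, 0.707]
force: [-0.9, -0.0, -0.2]
finger_gap: 0.106
t73.42 tcp [547.  378.3 181.5] yaw_y 89.0 xz -1.000 F [-0.9 -0.  -0.2] gap 0.106 q [ 0.44  0.63  1.37  0.    1.14 -1.12]
wrist 1261 [544.  378.1] [ 9.3 17.9] 88.8 mid [0.544  0.3783] z 0.1976
scene 62 [553.3 377.3] [21.6  8.9] 21.1 mid [0.5521 0.3799] z 0.1955
t73.58 tcp [549.  378.3 181.6] yaw_y 89.0 xz -1.000 F [-0.2  0.3 -0.9] gap 0.097 q [ 0.44  0.64  1.37 -0.    1.14 -1.12]
top block 132 n -43..-11 T 32..63
top block 131 n -40..-8 T -17..13
top block 133 n -39..-7 T -66..-37
top tab 19 n 25..32 T 29..44
top rails 109 n -62..62 T 76..84
top rails 105 n -64..62 T -86..-79
scene block 81 n -43..-5 T 30..62
scene block 83 n -40..-5 T -18..14
scene block 86 n -39..-4 T -68..-38
scene tab 26 n 24..37 T 28..43
scene rails 21 n -64..-34 T 73..83
scene rails 50 n -5..66 T 75..85
scene rails 94 n -64..67 T -88..-78
```

View pics/ba_wrist.png

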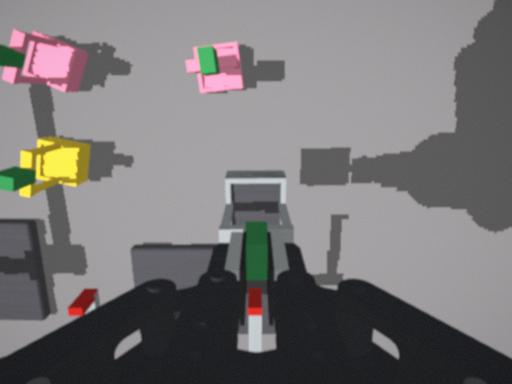

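View pics/ba_scene.png

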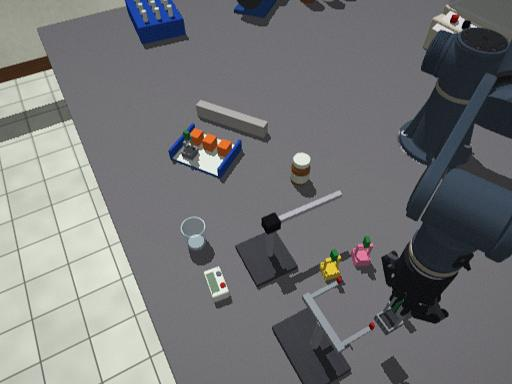

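```bash
python3 -m crank '[0,0,0,45,0,0,0,0,90,0,0,6,-45,90,-0.06,0,12,-100,90,-0.14,0,20,-158,90,-0.24,0,28,-216,90,-0.34,0,36,-274,90,-0.44,0,44,-332,90,-0.54,0,52,-390,90,-0.64,0,60,-448,90,-0.74]'; python3 -m crank '[0,8,-58,0,-0.08,0,16,-116,0,-0.16,0,24,-170,0,-0.2,0,25,-183,0,-0.2,0,25,-183,-50,-0.2,0,25,-183,-100,-0.2,0,25,-183,-130,-0.2,0,25,-183,-130,-0.2]'; python3 ba.py;python3 inv.py
```

```text
t: 74.97
tcp_pos: [0.6089, -0.072, 0.2716]
tool_rot: [0.263, 0.656, -0.263, 0.657]
force: [0.4, 0.5, -0.7]
finger_gap: 0.096
t: 75.97
tcp_pos: [0.6316, -0.2508, 0.1383]
tool_rot: [0.326, 0.63, -0.325, 0.625]
force: [0.1, -0.2, -0.5]
finger_gap: 0.103
t75.97 tcp [ 631.6 -250.8  138.3] yaw_y 35.2 xz -1.000 F [ 0.1 -0.2 -0.5] gap 0.103 q [-0.54  0.7   1.36  0.    1.09 -1.16]
t76.12 tcp [ 634.8 -253.   143.3] yaw_y 35.2 xz -1.000 F [ 0.5 -0.2  0.5] gap 0.100 q [-0.54  0.7   1.35  0.    1.09 -1.16]
wrist block 213 n -40..-7 T -67..-37
wrist block 194 n -41..-8 T -17..13
wrist block 25 n -34..-15 T 12..13
wrist block 187 n -44..-11 T 31..48
wrist tab 444 n 23..33 T 27..44
wrist rails 1975 n -65..63 T -86..-78
wrist rails 47 n 17..21 T 76..83
wrist rails 15 n 36..37 T 77..83
top rails 35 n -64..-28 T 76..84
top rails 49 n 7..60 T -85..-79
scene block 82 n -44..-8 T 30..61
scene block 92 n -40..-2 T -69..-37
scene tab 26 n 22..37 T 27..44
scene rails 21 n -64..-34 T 73..83
scene rails 56 n -7..65 T 74..84
scene rails 94 n -63..67 T -88..-78
```

View pics/ba_wrist.png

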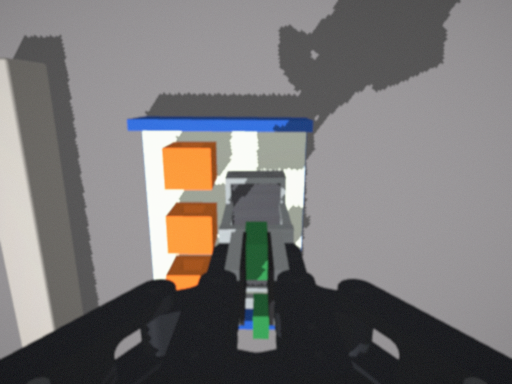

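```bash
python3 -m crank '[0,0,0,-25,0,0,0,0,-42,0,0,0,0,-52,0,0,0,0,-55,0,0,0,0,-55,0]'; python3 -m crank '[0,0,0,-3,0,0,0,0,-3,0]';python3 -m crank '[0,0,0,-2,0,0,0,0,-2,0]'
```

```text
t: 76.9
tcp_pos: [0.6338, -0.2529, 0.0866]
tool_rot: [0.326, 0.627, -0.326, 0.628]
force: [0.9, -0.1, -0.4]
finger_gap: 0.105
t: 77.15
tcp_pos: [0.6337, -0.2529, 0.0837]
tool_rot: [0.326, 0.627, -0.326, 0.628]
force: [-0.1, -0.3, -0.9]
finger_gap: 0.105
t: 77.4
tcp_pos: [0.6339, -0.2531, 0.0836]
tool_rot: [0.326, 0.627, -0.326, 0.628]
force: [-2.2, 0.9, 7.8]
finger_gap: 0.102
```

```bash
python3 -m crank '[0.15,0,0,1,0,0.35,0,0,1,0,0.35,0,0,1,0,0.35,0,0,30,0,0.35,0,0,80,0,0.35,0,0,130,0,0.35,0,40,160,0,0.35,-30,90,160,0,0.35,-60,150,160,0,0.35,-90,210,160,0]'; python3 -m crank '[0.35,-10,50,0,0,0.35,-10,50,0,0]'; python3 inv.py; python3 -c "
import cv2
I=cv2.imread('pics/inv_scene.png')[90:200,150:280];cv2.imwrite('pics/c22.png',cv2.resize(I,None,fx=5,fy=5,interpolation=cv2.INTER_CUBIC))"
```

```text
t: 78.65
tcp_pos: [0.5466, -0.0495, 0.2414]
tool_rot: [0.326, 0.627, -0.326, 0.628]
force: [1.0, 0.0, 0.5]
finger_gap: 0.352
t: 78.9
tcp_pos: [0.5359, 0.0023, 0.2414]
tool_rot: [0.324, 0.629, -0.324, 0.628]
force: [0.2, -0.9, 0.5]
finger_gap: 0.352
t78.90 tcp [535.9   2.3 241.4] yaw_y 35.4 xz -1.000 F [ 0.2 -0.9  0.5] gap 0.352 q [-0.2   0.39  1.64  0.    1.11 -0.82]
wrist block 13 n -40..-38 T -60..-48
wrist rails 192 n 34..63 T -88..-78
top block 128 n -43..-11 T 32..62
top block 128 n -40..-8 T -16..14
top block 126 n -39..-8 T -66..-36
top tab 20 n 25..32 T 29..45
top tab 16 n 23..29 T -40..-27
top rails 117 n -64..61 T 75..84
top rails 98 n -63..62 T -86..-79
scene block 80 n -44..-8 T 30..61
scene block 41 n -41..-5 T -18..12
scene block 90 n -41..-3 T -68..-38
scene tab 28 n 26..37 T 27..44
scene tab 26 n 22..33 T -43..-26
scene rails 18 n -63..-32 T 74..84
scene rails 49 n -8..64 T 74..85
scene rails 89 n -63..67 T -88..-78
```

View pics/c22.png

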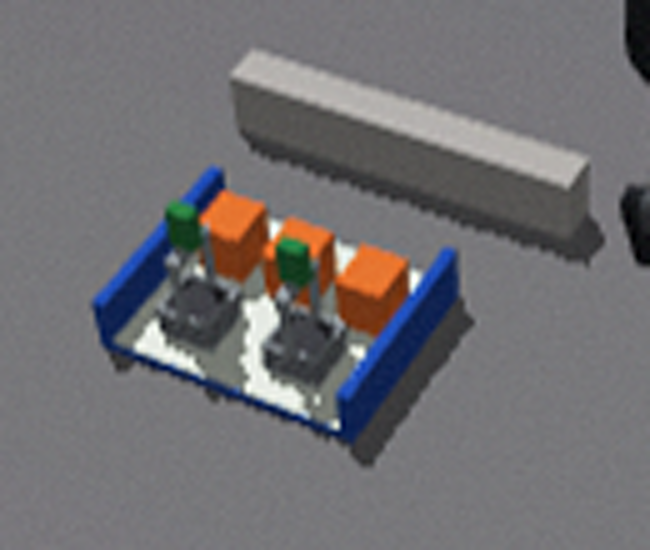

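View pics/inv_scene.png

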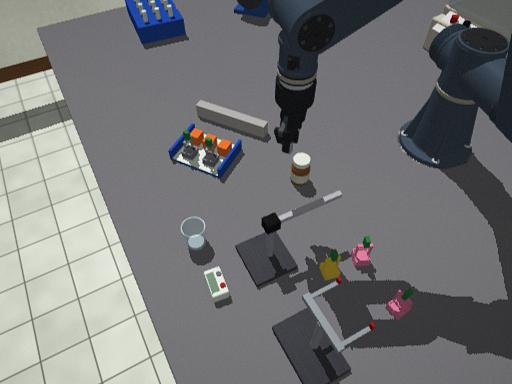

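```bash
python3 -m crank '[0.35,0,0,0,0,0.35,0,0,0,0,0.35,0,0,0,0,0.35,0,0,0,0,0.35,0,0,0,0,0.35,0,0,0,0]'; python3 inv.py | grep top; python3 -c "
from h import *
print(workorder.sign_off())"
```

```text
t: 79.8
tcp_pos: [0.5376, -0.001, 0.2414]
tool_rot: [0.326, 0.628, -0.326, 0.628]
force: [1.3, -0.6, 0.5]
finger_gap: 0.351
top block 124 n -43..-11 T 32..63
top block 129 n -40..-8 T -16..14
top block 139 n -39..-7 T -67..-36
top tab 20 n 25..32 T 29..44
top tab 15 n 23..29 T -41..-28
top rails 111 n -64..62 T 76..84
top rails 110 n -62..62 T -86..-78
the job is handed in; nothing more can be done
None
```

The job is done and handed in at about 80 s of the 210 s allowed. The tray lies flat on the bench, rails up and white inside showing. All three orange blocks and both steel baskets are in it between the rails.

**Tray:** I pushed it flush against the kerb, levered it up by its far edge until it stood, carried it clear and lowered it over. The last two centimetres or so were a small drop.

**Blocks and baskets:** I slid the blocks off the open end of the bar one at a time. I then lifted each basket about 21 mm and drew it off its hook.

**Last checks:** The final pictures agreed on every item. Each block and basket stood upright, with a clear margin to the tray's open edges of about 20 mm or more. The bar and hooks were empty, and the jar, beaker, timer and the pink and yellow look-alikes looked untouched.

**What went wrong or disagreed:**
- **First push jammed:** one finger caught the outside of a rail and the force reached about 40 N. I backed off, shifted over and pushed again.
- **Tray pinched while lowering:** the plate wedged between the fingers with about 60 N on the wrist, below the 120 N limit. I raised slightly to relieve it and carried on.
- **Block moved in the tray:** the third block shifted to about 11 mm from an open edge while the robot was away. I picked it up and set it back further in.
- **Fingertip position:** the tips sat about 27 mm higher than the stated tool frame implied. I confirmed this by touching the bench and corrected all heights for it.

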